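Dip the oil keeper and hold the gauge for reading

ROBOT

A 6-joint arm with a two-finger parallel gripper is mounted at the origin on a cart in front of the work surface, level with it; the furniture and walls round the work are solid. World frame = base frame: x ahead of the robot, y to its left, z up, the work surface at z = 0. Lengths are in m, angles in rad, forces in N, time in s.
With the tool pointing down it reaches from about 0.375 to 0.9 m from the base axis. Payload 3.1 kg.
Tool frame: the origin (TCP) lies between the finger pads; the fingertips stand robot.tip_extent ahead of it and the grasp point (between the pads) lies 3 mm ahead of it (robot.tip_extent is the distance from the TCP to the fingertips, in m); z points along the fingers, x is the direction in which the jaws open and shut, and the axes are right-handed (so a half turn about z gives the same grasp; the last joint's range is limited). The gripper opens to 87 mm and grips with 3 to 60 N. Pads are 19 mm wide; open, the fingers measure 117 mm over their backs; the gripper's body (75 mm by 190 mm) begins 51 mm behind the grasp point.
Start: joints at [-1.345, 0.527, 1.433, -0, 1.181, -0.178], TCP at [0.246, -0.575, 0.212] pointing down, gripper open.
Joint ranges: [-3.08, 3.08], [-0.75, 2.2], [0.22, 2.44], [-1.43, 4.57], [0, 2.65], [-2.85, 2.85]. Speed limits (rad/s): [2.79, 2.79, 3.14, 3.14, 3.14, 3.14].

INTERFACE

Orientations are given as a unit quaternion [x, y, z, w].
In Python, from rig import robot, cams gives the robot as it stands.
- The arm moves only by the tool carry_out, never from a script. Its argument "steps" is a list of rows, each a list of 3 entries, a list of its own where there are three numbers: the shift along the world's x, y, z in cm, then the turn about the world's z in degrees, then the closure, from 0 (fully open) to 1 (shut). In form: [[[dx, dy, dz], spin, fingers], ...]. A call has 1 to 10 rows; each row shifts and turns the pose as measured when the row begins; what a row does not reach is not made up. A row lasts 1/10 s, in which the tool goes at most 50 mm and 8.59 degrees, less where a joint would pass 70% of its speed; a pose out of reach is approached as far as the arm can. A call with a gripper value outside its range is refused whole. The fingers move at their own pace and stop on an object; "squeeze" is the grip in N (left out, the last holds). Time passes only in rows, so rows that do not move let the fingers close. It gives the time, the measured TCP pose, the force and the opening at its end, in the units of the state.
- robot.get_obs(): the state, without advancing time (a new reading comes with each control period).
- cams.camera(name): name is "scene" or "top"; returns a dict with "pixels" (400x640x3 uint8, red, green, blue), "fx", "fy", "cx", "cy" (pixels), "eye" and "rotation" of the camera in the world. Camera axes: x right, y up, looking along -z (the intrinsics and any distortion apply to the point x, -y, -z); pixel columns grow to the right and rows downward; lengths in m; the calibration is good to about 2 mm. A picture is of the moment at which its call begins. There is no depth.
- robot.hand_in(): hands the job in, once; it reports no verdict.
The state is a dict: "time": time; "q": joint angles; "joint_velocities": joint speeds; "joint_torque": joint torques, N m; "position": TCP position; "tool_rot": TCP orientation; "ft_force": force on the tool from outside, world axes, zero at the start; "moment": the same for the moment, N m; "grip_width": finger opening in m.
Only numpy, scipy, OpenCV 4.12 (cv2) and the standard library are available. Lean on these libraries where they do the work, as an engineer would, in place of code of your own. Each camera call takes 0.05 s, during which the arm holds its last target. There are 200 camera calls.

TASK

Slide the flat cover of the steel oil tank fully shut over the filler opening. Then take the dip gauge from its rest, push it down the slanted tube on the tank's side until its collar stops on the tube's mouth, and draw it fully out again. Finish while still holding the gauge in the gripper, level and still, with its tip some 10 to 20 cm above the rim of the empty white bowl and over the bowl's middle; leave the bowl, the salt shaker, the lemon and the honey jar where they stand.

Things in the scene. Friction and masses are not known exactly. Their poses are not given: they have to be found in the camera images.
- cover (a joint): Slide of the tank's flat steel cover (m). 0 = fully shut over the filler opening, against its stop; up to 0.11 = open, slid along the tank's -y direction so that it hangs over the gauge tube's mouth. It stays where it is left; friction about 1.5 N.
- cover_knob (a point): Centre of the dark wooden bar knob on the middle of the sliding cover: 40 mm long in the tank's x, 12 mm thick in its y (the slide direction), 26 mm high. Its centre is 13 mm above the cover's top face, which is about 109 mm above the worktop. Moves with the cover; axes are the tank's.
- tank: Steel oil tank, fixed on the worktop, hollow, 130 mm (its x) by 160 mm (its y), deck 104 mm high, low rails to 112 mm. Origin at the centre of its underside. The filler opening in the deck (78 x 60 mm) is centred 30 mm to its +y side; the gauge tube comes out of its -y side. Its y axis points roughly to world +y (within 0.25 rad).
- gauge_tube: Slanted steel tube on the tank's -y side: bore 16 mm, outside 30 mm, 34 mm flange at the mouth. Origin: centre of the mouth, 125 mm from the tank's centre towards its -y, 88 mm above the worktop. Its z axis points out of the mouth along the bore, 35 degrees above the horizontal towards the tank's -y; x axis as the tank's. The gauge goes in along -z; the bore is deeper than its rod is long.
- gauge_handle (a point): Centre of the dip gauge's dark wooden handle, a bar 84 mm long, 16 mm wide (gauge y), 20 mm high (gauge z). Gauge: straight, 220 mm, about 0.12 kg, x axis along it to the tip. From this point the collar's stop face is 48 mm and the tip 156 mm ahead. A stub 8 mm thick, 22 mm long, is behind the handle. It starts level, 50 mm above the worktop, z up, tip roughly to world +y.
- gauge_collar (a point): Centre of the stop face of the gauge's steel collar (28 mm in diameter, 6 mm thick), on the gauge's axis; axes as the gauge (x to the tip). Ahead of it is the steel rod, 8 mm in diameter. Seated when this point meets the tube's mouth centre with the gauge's x along the tube's -z.
- gauge_tip (a point): End of the gauge's rod, on its axis, 108 mm ahead of the collar's stop face; axes as the gauge.
- rest: Pale wooden rest, fixed, base 225 x 60 x 8 mm (long in its x), with two forks open at the top, 10 mm thick, at x = -104 and +80 mm, prongs to 58 mm high, that hold the gauge's stub and rod; between them the handle is free all round, 32 mm above the base. Origin on the worktop under the gauge's collar face; x axis as the gauge's.
- bowl: Empty white bowl, 115 mm wide and 66 mm high, loose on the worktop. Origin at the centre of its underside. The gauge's tip is to be shown over its middle.
- lemon: Lemon, 83 x 58 x 58 mm, loose bystander; origin under its centre.
- shaker: Salt shaker, 44 mm wide and 90 mm high, loose bystander; origin at the centre of its underside.
- jar: Honey jar, 64 mm wide and 97 mm high, loose bystander; origin at the centre of its underside. It stands under a wall shelf, whose underside is 0.47 m above the worktop and which reaches from its front edge at x = 0.58 m back to the wall, for all y below 0.
There are look-alikes about, which are no part of the job. Leave any blue look-alike of the part that bears gauge_handle alone.

How it is judged:
By the outcome, as a careful person would: the job done as asked, in the order asked, and still so for the second after the job is handed in, while the arm keeps its last pose, push and grip.
It also fails if it takes over 72 s, if anything falls off the work surface, if the arm or the gripper's body presses on something with over 40 N, if the wrist force passes 120 N, or if a joint passes its speed limit or range.

## Working session

There is one attempt and no reset: what is moved stays moved. The work goes in short steps, Python scripts to look and compute and a tool call to move; the robot and the scene stay as the last step left them, time stands still between calls to the robot, and variables do not carry over. Pictures are saved under pics/ and viewed, about 8 in all and at most 12, crops included, and the job is handed in when it is done.

Besides the shell and the picture viewer there is one more tool, called after "Call:" as name(argument=value, ...) on one line, values as JSON. carry_out: Moves the arm, as the interface text tells. Its arguments: {"type":"object","properties":{"steps":{"type":"array"},"squeeze":{"type":"number"}},"required":["steps"]}

```bash
mkdir -p pics; cat > h.py <<'E'
import numpy as np, cv2
from rig import robot, cams
def snap(n):
    c=cams.camera(n); cv2.imwrite  # keep
    return c
def save(c,fn,box=None,s=1):
    im=c["pixels"][...,::-1]
    if box: im=im[box[1]:box[3],box[0]:box[2]]
    cv2.imwrite(fn,cv2.resize(im,None,fx=s,fy=s,interpolation=cv2.INTER_CUBIC))
def ray(c,u,v):
    d=np.array([(u-c["cx"])/c["fx"],-(v-c["cy"])/c["fy"],-1.]); return np.array(c["eye"]),np.array(c["rotation"])@d
def onz(c,u,v,z):
    e,d=ray(c,u,v); return e+d*(z-e[2])/d[2]
def proj(c,p):
    q=np.array(c["rotation"]).T@(np.array(p)-c["eye"]); return c["cx"]+c["fx"]*q[0]/-q[2], c["cy"]-c["fy"]*q[1]/-q[2]
def two(c1,p1,c2,p2):
    a,d=ray(c1,*p1); b,f=ray(c2,*p2); s,t=np.linalg.lstsq(np.c_[d,-f],b-a,rcond=None)[0]
    return (a+s*d+b+t*f)/2, np.linalg.norm(a+s*d-b-t*f)
E
python3 - <<'E'
from h import *
import pickle
print(robot.get_obs(), robot.tip_extent)
for n in("scene","top"):
    c=snap(n); save(c,f"pics/{n}0.png"); pickle.dump(c,open(n+"0.pkl","wb")); print({k:v for k,v in c.items() if k!="pixels"})
E
```

```text
{'time': 0.0, 'q': array([-1.34546501e+00,  5.28451442e-01,  1.43391743e+00, -1.81526983e-05,
        1.18136187e+00, -1.78457858e-01]), 'joint_velocities': array([-0.00210971, -0.00100273,  0.00038708, -0.00176863, -0.00180889,
        0.00078196]), 'joint_torque': array([ 2.44174225e-04, -4.40037918e+01, -1.76593155e+01,  6.32757484e-02,
        5.80548355e-02, -1.58522348e-04]), 'position': array([ 0.24544135, -0.57397088,  0.21147588]), 'tool_rot': array([ 8.34538904e-01, -5.50947979e-01, -7.79230470e-04, -7.31934383e-04]), 'ft_force': array([-0.48128224, -0.21154204, -0.46992531]), 'moment': array([ 0.01834272, -0.0128988 ,  0.00556197]), 'grip_width': 0.08708128725246973} 0.022
{'fx': 418.37878186648356, 'fy': 418.37878186648356, 'cx': 320.89597731616954, 'cy': 199.59923250740334, 'eye': array([-0.07145119,  0.42708841,  0.99141617]), 'rotation': array([-0.15651894,  0.30944636,  0.83926381, -0.41878518])}
{'fx': 431.5708724060423, 'fy': 431.5708724060423, 'cx': 321.70945700001994, 'cy': 198.94232483538374, 'eye': array([ 0.39195018, -0.02402207,  1.25001622]), 'rotation': array([-0.04018158,  0.05128936,  0.71157244, -0.69958524])}
```

View pics/scene0.png

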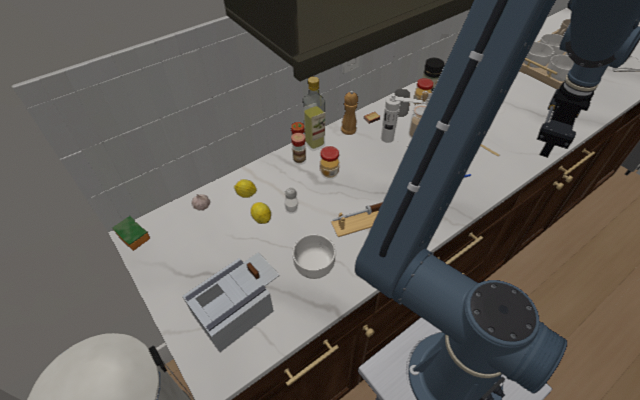

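View pics/top0.png

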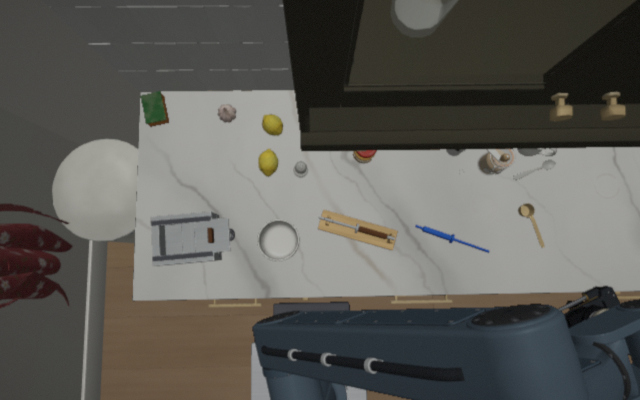

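```bash
sed -i 's/np.array(c\["rotation"\])/R_(c)/g' h.py; cat >> h.py <<'E'
from scipy.spatial.transform import Rotation as Ro
def R_(c): return Ro.from_quat(c["rotation"]).as_matrix()
E
python3 - <<'E'
from h import *
import pickle
t=pickle.load(open("top0.pkl","rb")); s=pickle.load(open("scene0.pkl","rb"))
im=t["pixels"][...,::-1]
a=cv2.resize(im[200:275,145:245],None,fx=5,fy=5,interpolation=cv2.INTER_CUBIC)
b=cv2.resize(im[205:255,310:405],None,fx=5,fy=5,interpolation=cv2.INTER_CUBIC)
b=cv2.copyMakeBorder(b,0,0,0,25,0)
a2=np.vstack([a,b])if 0 else None
cv2.imwrite("pics/crop1.png",cv2.vconcat([a,cv2.resize(b,(500,250))]) )
# dark brown handles masks in both views
for n,c,box in(("top",t,(315,205,400,255)),("top knob",t,(195,220,228,255)),("scene knob",s,(235,255,270,285)),("scene handle",s,(330,190,390,240))):
    h=cv2.cvtColor(c["pixels"],cv2.COLOR_RGB2HSV); x0,y0,x1,y1=box
    m=((h[...,2]<140)&(h[...,1]>110)&((h[...,0]<20)|(h[...,0]>170)))
    k=np.zeros_like(m);k[y0:y1,x0:x1]=1;m&=k
    l=cv2.connectedComponentsWithStats(m.astype(np.uint8))
    for i in range(1,l[0]):
        if l[2][i,4]>15:
            pts=np.argwhere(l[1]==i)[:,::-1].astype(np.float32); print(n,l[2][i],l[3][i],cv2.minAreaRect(pts))
# white bowl
for z in (0.066,): print("bowl",onz(t,279,240,z))
E
```

```text
top [359 226  29  14 192] [372.73958333 232.38541667] ((372.81048583984375, 232.4442596435547), (28.442365646362305, 6.828425407409668), 16.389541625976562)
top knob [209 229   4  13  50] [210.44 235.22] ((210.5, 235.0), (12.0, 3.0), 90.0)
scene knob [248 263  11  15  74] [252.97297297 270.35135135] ((253.00001525878906, 270.5), (16.26345443725586, 4.949747085571289), 45.0)
scene handle [371 203  11  10  55] [375.21818182 207.43636364] ((376.5000305175781, 207.50003051757812), (6.5484619140625, 10.914102554321289), 75.96376037597656)
scene handle [339 219   6  11  50] [341.62 223.58] ((341.5, 224.0), (10.0, 5.0), 90.0)
bowl [0.43481831 0.07453669 0.066     ]
```

View pics/crop1.png

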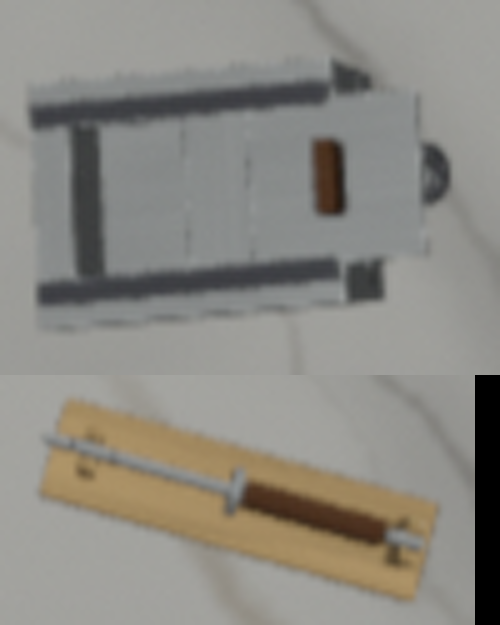

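```bash
python3 - <<'E'
from h import *
import pickle
t=pickle.load(open("top0.pkl","rb")); s=pickle.load(open("scene0.pkl","rb"))
k=onz(t,211,235.4,0.135); print("knob top",k, two(t,(211,235.4),s,(253,269)))
H=onz(t,373,232.6,0.058); C=onz(t,357.5,227.8,0.055); T=onz(t,319,217.6,0.05)
print("handle",H,"collar",C,"tip",T, np.linalg.norm(H-T),np.linalg.norm(C-T))
# tank rails ends: far rail (upper) and near rail lines at z=.112
f=lambda u,v,z:onz(t,145+u/5,200+v/5,z)
a,b,c,d=f(30,108,.112),f(328,90,.112),f(38,285,.112),f(338,270,.112)
print("rail ends",a,b,c,d); y=((a-b)+(c-d)); print("yaw of y axis from world y",np.arctan2(-y[0],y[1]))
print("tank edges", f(30,85,.104),f(38,328,.104),f(385,300,.104))
print("mouth approx",f(435,173,.088),"bowl rim", onz(t,279,240,.066))
hs=cv2.cvtColor(t["pixels"],cv2.COLOR_RGB2HSV)[205:275,250:310]
print("proj scene handle",proj(s,[*H[:2],.05]),proj(s,[*T[:2],.05]),"knob",proj(s,[*k[:2],.122]))
g=(t["pixels"][205:275,250:310].min(-1)>0).astype(int)
m=cv2.Canny(t["pixels"][205:275,250:310],60,150); e=cv2.HoughCircles(cv2.cvtColor(t["pixels"][205:275,250:310],cv2.COLOR_RGB2GRAY),cv2.HOUGH_GRADIENT,1,50,param1=120,param2=12,minRadius=16,maxRadius=24); print(e+[250,205,0], 0.0575*t["fx"]/1.19)
x,y_=e[0,0,:2]; print("bowl",onz(t,250+x,205+y_,.066))
E
```

```text
knob top [0.44712561 0.24308365 0.135     ] (array([0.44728678, 0.24500059, 0.12529281]), np.float64(0.0010129620598706662))
handle [ 0.45095239 -0.18418772  0.058     ] collar [ 0.46511744 -0.1419958   0.055     ] tip [ 0.49567765 -0.03582442  0.05      ] 0.15516448552296916 0.11059515429328756
rail ends [0.48714128 0.40612179 0.112     ] [0.49402279 0.25033318 0.112     ] [0.39485725 0.39895692 0.112     ] [0.39981419 0.24370889 0.112     ]
yaw of y axis from world y 0.03804291614330228
tank edges [0.50002084 0.40954689 0.104     ] [0.37261015 0.40120909 0.104     ] [0.38382417 0.22081698 0.104     ]
mouth approx [0.45062159 0.1983367  0.088     ] bowl rim [0.43481831 0.07453669 0.066     ]
proj scene handle (np.float64(381.91658721536584), np.float64(205.06017787588107)) (np.float64(332.5468724116046), np.float64(219.5537540315754)) knob (np.float64(253.68820794580557), np.float64(269.3189080400682))
[[[277.5        237.5         18.79999924]]] 20.85321442298104
bowl [0.44169114 0.0785921  0.066     ]
```

Candidates for the gauge: the one with the brown handle in the pale rest at top px (373,233), and the blue look-alike at (450,238), which I'll leave alone. The close crop confirms the brown one. The cover knob is at (211,235), about 0.11 m open. I'll go to the knob with the fingers closed.

Call:
carry_out(steps=[[[2, 4, 0.5], 8, 1], [[3, 5, 0.5], 8, 1], [[3, 5, 0.5], 8, 1], [[3, 5, 0.5], 8, 1], [[3, 5, 0], 8, 1], [[3, 5, 0], 8, 1], [[2, 5, 0], 8, 1], [[1, 5, 0], 8, 1], [[0, 5, 0], 5, 1], [[0, 5, 0], 0, 1]])

```text
time: 1.1
position: [0.4239, -0.122, 0.2268]
tool_rot: [0.999, 0.038, 0.001, 0.0]
ft_force: [0.3, -0.2, 0.3]
grip_width: 0.0151
```

Call:
carry_out(steps=[[[0, 5, 0], 0, 1], [[0, 5, 0], 0, 1], [[0, 5, 0], 0, 1], [[0, 5, 0], 0, 1], [[0, 5, 0], 0, 1], [[0, 0, 0], 0, 1]])

```text
time: 1.7
position: [0.42, 0.1331, 0.2262]
tool_rot: [0.999, 0.041, 0.0, -0.001]
ft_force: [0.3, -1.0, -0.1]
grip_width: 0.0003
```

Call:
carry_out(steps=[[[1.5, 3.5, -2], -2, 1], [[1.3, 3.4, -2], 0, 1], [[0, 0.3, -3], 0, 1], [[0, 0, -1.2], 0, 1], [[0, 0, 0], 0, 1]])

```text
time: 2.2
position: [0.45, 0.2077, 0.1416]
tool_rot: [1.0, 0.025, 0.002, -0.0]
ft_force: [-0.2, 0.1, -0.2]
grip_width: 0.0003
```

Call:
carry_out(steps=[[[-0.2, 0, -0.5], 0, 1], [[0, 1.5, 0], 0, 1], [[-0.1, 1.5, 0], 0, 1], [[0, 1.5, 0], 0, 1], [[-0.1, 1.5, 0], 0, 1], [[0, 1.5, 0], 0, 1], [[-0.1, 1.5, 0], 0, 1], [[0, 1.5, 0], 0, 1]])

```text
time: 3.0
position: [0.4468, 0.3103, 0.1397]
tool_rot: [1.0, 0.02, 0.004, 0.0]
ft_force: [-0.4, 1.1, -0.5]
grip_width: 0.0007
```

Call:
carry_out(steps=[[[-0.1, 1, 0], 0, 1], [[0, 1, 0], 0, 1], [[-0.1, 0.7, 0], 0, 1], [[0, 0.5, 0], 0, 1], [[0, 0.5, 0], 0, 1]])

```text
time: 3.5
position: [0.4446, 0.3517, 0.1398]
tool_rot: [1.0, 0.021, 0.004, 0.0]
ft_force: [0.6, -0.0, 0.2]
grip_width: 0.0003
```

```bash
python3 - <<'E'
from h import *
o=robot.get_obs(); print(o["position"],o["ft_force"])
t=snap("top"); s=snap("scene")
im=lambda c,b:cv2.resize(c["pixels"][b[1]:b[3],b[0]:b[2],::-1],(600,290))
cv2.imwrite("pics/p4.png",cv2.vconcat([im(t,(135,195,255,255)),im(s,(175,230,295,290))]))
E
```

```text
[0.44458425 0.35167485 0.13976058] [ 0.6441163  -0.0275808   0.23315417]
```

View pics/p4.png

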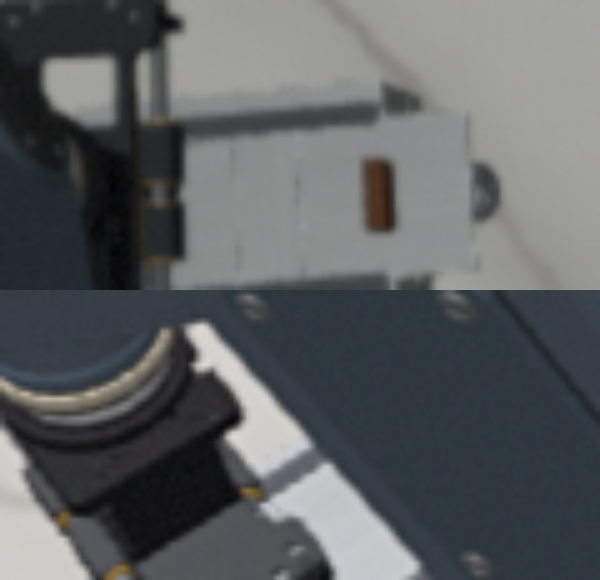

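```bash
python3 - <<'E'
from h import *
print(robot.tip_extent,[a for a in dir(robot) if a[0]!='_'])
o=robot.get_obs(); p=o["position"]; R=Ro.from_quat(o["tool_rot"]).as_matrix()
t=snap("top"); s=snap("scene")
for n,c in(("top",t),("scene",s)):
    im=cv2.convertScaleAbs(c["pixels"][...,::-1],alpha=1.8,beta=30)
    u,v=map(int,proj(c,p)); b=(max(u-50,0),max(v-37,0))
    im=cv2.resize(im[b[1]:b[1]+75,b[0]:b[0]+100],None,fx=4,fy=4,interpolation=cv2.INTER_CUBIC)
    for d,col in((0,(0,0,255)),(.022,(0,255,0))):
        x,y=proj(c,p+R[:,2]*d); print(n,d,x,y); cv2.drawMarker(im,(int((x-b[0])*4),int((y-b[1])*4)),col,0,10,1)
    cv2.imwrite(f"pics/m_{n}.png",im)
cv2.imwrite("pics/p5.png",cv2.hconcat([cv2.imread("pics/m_top.png"),cv2.imread("pics/m_scene.png")]))
E
```

```text
0.022 ['Unreachable', 'get_obs', 'hand_in', 'tip_extent']
top 0 167.75085927255134 237.00005030779397
top 0.022 170.61869935838888 237.2791895299034
scene 0 211.7614179095798 291.0725033402254
scene 0.022 213.65047473175775 295.646979080019
```

View pics/p5.png

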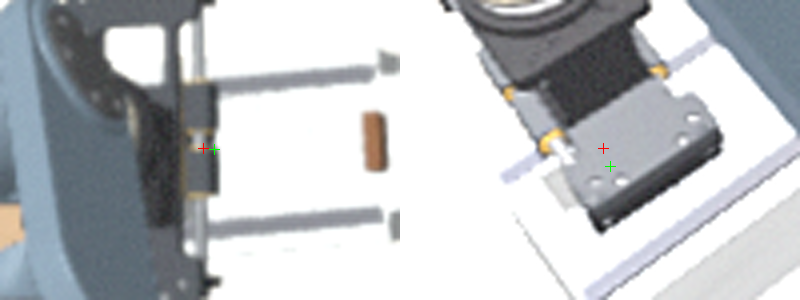

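The knob is still at top px (211,235), so the fingers passed without moving the cover. I'll grasp the knob instead, with the jaws along y, so the finger opening shows the hold.

Call:
carry_out(steps=[[[0, 0, 3], 0, 1], [[0, 0, 3], 8.5, 0.5], [[0, -2, 0], 8.5, 0.5], [[0, -2, 0], 8.5, 0.5], [[0, -2, 0], 8.5, 0.5], [[0, -2, 0], 8.5, 0.5], [[0, -2, 0], 8.5, 0.5], [[0, 0, 0], 8.5, 0.5], [[0, 0, 0], 8.5, 0.5], [[0, 0, 0], 8.5, 0.5]])

```text
time: 4.7
position: [0.4437, 0.2421, 0.2022]
tool_rot: [0.767, 0.642, 0.004, -0.0]
ft_force: [0.3, 0.7, -0.1]
grip_width: 0.0433
```

Call:
carry_out(steps=[[[0, 0, 0], 8.5, 0.5], [[0, 0, 0], 5, 0.5], [[0, 0, 0], 0, 0.5]])

```text
time: 5.0
position: [0.4435, 0.2402, 0.2023]
tool_rot: [0.684, 0.729, 0.004, -0.001]
ft_force: [0.3, 0.4, -0.7]
grip_width: 0.0434
```

Call:
carry_out(steps=[[[0.2, 0.4, -2.5], 0, 0.5], [[0, 0, -2.5], 0, 0.5], [[0, 0, -1], 0, 0.5], [[0, 0, -0.6], 0, 0.5], [[0, 0, 0], 0, 0.5]])

```text
time: 5.5
position: [0.4469, 0.2434, 0.136]
tool_rot: [0.688, 0.726, 0.005, 0.001]
ft_force: [-0.8, 0.4, 0.2]
grip_width: 0.0433
```

Call:
carry_out(steps=[[[0, 0, -0.3], 0, 0.5], [[0, 0, 0], 0, 1], [[0, 0, 0], 0, 1], [[0, 0, 0], 0, 1], [[0, 0, 0], 0, 1], [[0, 0, 0], 0, 1], [[0, 0, 0], 0, 1]], squeeze=20)

```text
time: 6.2
position: [0.4491, 0.244, 0.1358]
tool_rot: [0.688, 0.725, 0.008, 0.002]
ft_force: [-0.7, -0.4, 0.5]
grip_width: 0.0045
```

```bash
python3 - <<'E'
from h import *
o=robot.get_obs(); p=o["position"]; R=Ro.from_quat(o["tool_rot"]).as_matrix(); print(p,o["grip_width"],o["ft_force"],o["q"])
t=snap("top"); s=snap("scene"); L=[]
for n,c in(("top",t),("scene",s)):
    im=cv2.convertScaleAbs(c["pixels"][...,::-1],alpha=1.4,beta=30)
    u,v=map(int,proj(c,p)); b=(max(u-50,0),max(v-37,0))
    im=cv2.resize(im[b[1]:b[1]+75,b[0]:b[0]+100],None,fx=4,fy=4,interpolation=cv2.INTER_CUBIC)
    for d,col in((0,(0,0,255)),(.022,(0,255,0))):
        x,y=proj(c,p+R[:,2]*d); cv2.drawMarker(im,(int((x-b[0])*4),int((y-b[1])*4)),col,0,10,1)
    L.append(im)
cv2.imwrite("pics/p6.png",cv2.hconcat(L))
E
```

```text
[0.44907565 0.24402906 0.13581175] 0.004534344228206668 [-0.65450244 -0.40783738  0.4733412 ] [ 0.27610841  0.48355029  1.80448268  0.00580856  0.83766112 -1.35063024]
```

View pics/p6.png

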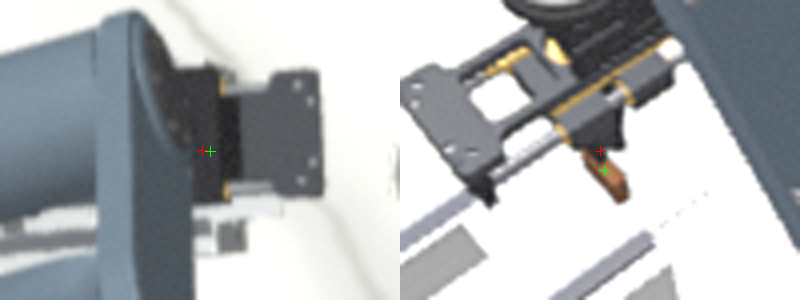

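```bash
python3 - <<'E'
from h import *
o=robot.get_obs(); p=o["position"]
s=snap("scene")
h=cv2.cvtColor(s["pixels"],cv2.COLOR_RGB2HSV); m=((h[...,2]<140)&(h[...,1]>110)&((h[...,0]<20)|(h[...,0]>170))).astype(np.uint8)
m[:250]=0;m[290:]=0;m[:,:230]=0;m[:,280:]=0
P=np.argwhere(m); print(P.mean(0)[::-1],len(P),P.min(0),P.max(0))
print("tcp",proj(s,p),"knob c",proj(s,[.447,.245,.122]),"ends",proj(s,[.427,.244,.122]),proj(s,[.467,.246,.122]))
E
```

```text
[251.63513514 267.01351351] 74 [250 240] [277 259]
tcp (np.float64(252.20664825172338), np.float64(265.937732274119)) knob c (np.float64(253.02513944132693), np.float64(269.77346980196785)) ends (np.float64(257.7400707331586), np.float64(275.40615245112815)) (np.float64(248.40388453614366), np.float64(264.25269744906666))
```

Call:
carry_out(steps=[[[0, 0, 3], 0, 1], [[0, 0, 4], 0, 1], [[0, 0, 4], 0, 1], [[0, -4, 2], 0, 1], [[0, -4, 0], 0, 1], [[0, -4, 0], 0, 1], [[0, 0, 0], 0, 1]])

```text
time: 7.05
position: [0.4483, 0.1208, 0.2706]
tool_rot: [0.687, 0.727, 0.007, 0.004]
ft_force: [0.4, 0.3, 0.1]
grip_width: 0.0005
```

```bash
cat >> h.py <<'E'
def marked(fn,alpha=1.4,w=(50,37),f=4,extra=[]):
    o=robot.get_obs(); p=o["position"]; R=Ro.from_quat(o["tool_rot"]).as_matrix(); print(p,o["grip_width"],o["ft_force"]); L=[]
    for n in("top","scene"):
        c=snap(n); im=cv2.convertScaleAbs(c["pixels"][...,::-1],alpha=alpha,beta=20)
        u,v=map(int,proj(c,p)); b=(max(u-w[0],0),max(v-w[1],0)); print(n,"crop origin",b)
        im=cv2.resize(im[b[1]:b[1]+2*w[1],b[0]:b[0]+2*w[0]],(800//2,int(400*w[1]/w[0])),interpolation=cv2.INTER_CUBIC); k=200/w[0]
        for q,col in [(p,(0,0,255)),(p+R[:,2]*.022,(0,255,0))]+[(np.array(e),(255,0,255)) for e in extra]:
            x,y=proj(c,q); cv2.drawMarker(im,(int((x-b[0])*k),int((y-b[1])*k)),col,0,8,1)
        L.append(im)
    cv2.imwrite(fn,cv2.hconcat(L))
E
python3 -c "
from h import *
marked('pics/p7.png')"
```

```text
[0.44827231 0.12081444 0.27064608] 0.0005058494308009012 [0.37094963 0.27337141 0.09103402]
top crop origin (200, 194)
scene crop origin (242, 168)
```

View pics/p7.png

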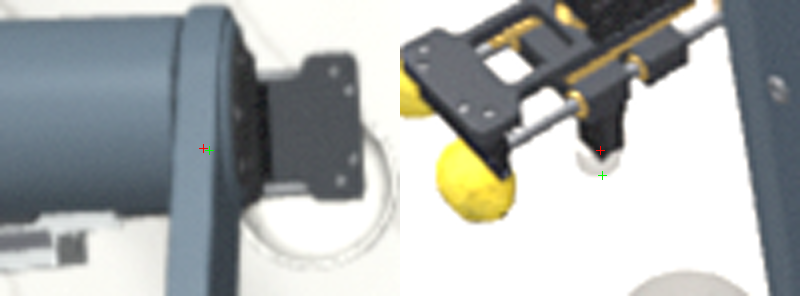

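```bash
python3 - <<'E'
from h import *
import pickle
p=np.array([0.24544135,-0.57397088,0.21147588]);R=Ro.from_quat([8.34538904e-01,-5.50947979e-01,-7.79e-04,-7.3e-04]).as_matrix()
L=[]
for n in("top","scene"):
    c=pickle.load(open(n+"0.pkl","rb")); im=cv2.convertScaleAbs(c["pixels"][...,::-1],alpha=2,beta=30)
    u,v=map(int,proj(c,p)); b=(min(u-30,560),v-40); print(n,b,(u,v))
    im=cv2.resize(im[b[1]:b[1]+80,b[0]:b[0]+80],(400,400),interpolation=cv2.INTER_CUBIC)
    for q,col in [(p,(0,0,255)),(p+R[:,2]*.022+R[:,0]*.0435,(0,255,0)),(p+R[:,2]*.022-R[:,0]*.0435,(255,0,255))]:
        x,y=proj(c,q); print(x,y); cv2.drawMarker(im,(int((x-b[0])*5),int((y-b[1])*5)),col,0,10,1)
    L.append(im)
cv2.imwrite("pics/p8.png",cv2.hconcat(L))
E
```

```text
top (519, 273) (549, 313)
549.0289506984229 313.4763456524382
559.8783365997601 304.6817936157167
528.268538779428 319.8833330733444
scene (514, 107) (544, 147)
544.6709941700799 147.4475200544448
544.5800644441523 144.2301211546574
538.2427137780751 162.86912981555537
```

View pics/p8.png

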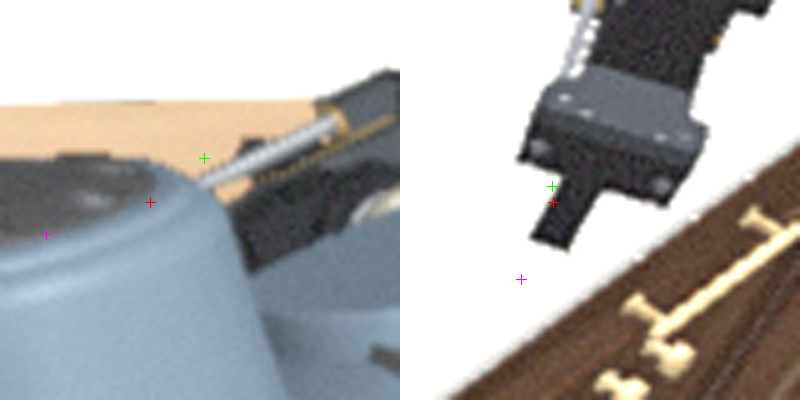

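Call:
carry_out(steps=[[[0, 4, 0], 0, 1], [[0, 4, -3], 0, 1], [[0, 4.4, -4], 0, 1], [[0, 0, -4], 0, 1], [[0, 0, -1.5], 0, 1], [[0, 0, 0], 0, 1]])

```text
time: 7.75
position: [0.4474, 0.2524, 0.1473]
tool_rot: [0.684, 0.729, 0.011, 0.003]
ft_force: [-0.7, -0.8, 0.2]
grip_width: 0.0003
```

Call:
carry_out(steps=[[[0, 0, -0.3], 0, 1], [[0, 0, -0.3], 0, 1], [[0, 0, 0], 0, 1]])

```text
time: 8.05
position: [0.4475, 0.2544, 0.1419]
tool_rot: [0.683, 0.73, 0.012, 0.003]
ft_force: [-0.2, 1.3, -0.2]
grip_width: 0.0002
```

Call:
carry_out(steps=[[[0, -0.9, -0.2], 0, 1], [[0, 0, -0.3], 0, 1], [[0, 0, -0.3], 0, 1], [[0, 0, 0], 0, 1]])

```text
time: 8.45
position: [0.4495, 0.244, 0.1359]
tool_rot: [0.684, 0.729, 0.014, 0.005]
ft_force: [-0.8, -0.3, 0.0]
grip_width: 0.0006
```

Call:
carry_out(steps=[[[0, 0, -0.3], 0, 1], [[0, 0, -0.2], 0, 1], [[0, 0, 0], 0, 1]])

```text
time: 8.75
position: [0.4498, 0.2439, 0.1306]
tool_rot: [0.684, 0.729, 0.014, 0.005]
ft_force: [0.1, -0.6, 0.2]
grip_width: 0.0008
```

Call:
carry_out(steps=[[[0, 0, -0.3], 0, 1], [[0, 0, -0.3], 0, 1], [[0, 0, 0], 0, 1]])

```text
time: 9.05
position: [0.45, 0.2441, 0.1254]
tool_rot: [0.684, 0.729, 0.015, 0.005]
ft_force: [-1.0, -0.9, 2.7]
grip_width: 0.0005
```

```bash
python3 -c "
from h import *
marked('pics/p9.png',w=(40,30))
t=snap('top');save(t,'pics/t9.png')"
```

```text
[0.45001664 0.24410624 0.12542751] 0.0004971051653964674 [-0.99683098 -0.94220508  2.74873102]
top crop origin (171, 204)
scene crop origin (212, 237)
```

View pics/p9.png

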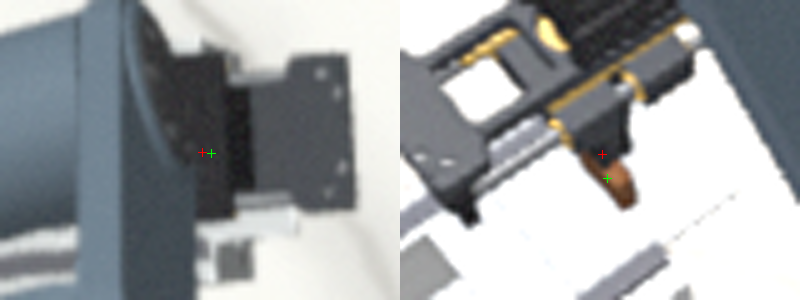

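Call:
carry_out(steps=[[[0, 0, 3.5], 0, 1], [[0, 2, 0.5], 0, 1], [[0, 2.5, 0], 0, 1], [[0, 0, -2], 0, 1], [[0, 0, -1.5], 0, 1], [[0, 0, -0.3], 0, 1], [[0, 0, 0], 0, 1]])

```text
time: 9.9
position: [0.4508, 0.2916, 0.1271]
tool_rot: [0.684, 0.729, 0.016, 0.005]
ft_force: [0.2, 0.2, 1.0]
grip_width: 0.0009
```

Call:
carry_out(steps=[[[0, 0, -0.5], 0, 1], [[0, 0, -0.3], 0, 1], [[0, 0, 0], 0, 1]])

```text
time: 10.2
position: [0.4514, 0.2914, 0.1193]
tool_rot: [0.684, 0.729, 0.016, 0.006]
ft_force: [-0.1, -0.2, -0.3]
grip_width: 0.0006
```

Call:
carry_out(steps=[[[0, 0, -0.5], 0, 1], [[0, 0, -0.5], 0, 1], [[0, 0, 0], 0, 1]])

```text
time: 10.5
position: [0.452, 0.2914, 0.1092]
tool_rot: [0.684, 0.729, 0.017, 0.006]
ft_force: [-0.4, 0.3, -0.2]
grip_width: 0.0003
```

Call:
carry_out(steps=[[[0, 0, -0.3], 0, 1], [[0, 0, -0.3], 0, 1], [[0, 0, 0], 0, 1]])

```text
time: 10.8
position: [0.452, 0.2913, 0.1026]
tool_rot: [0.684, 0.729, 0.017, 0.006]
ft_force: [-0.9, -0.0, -0.9]
grip_width: 0.0008
```

Call:
carry_out(steps=[[[0, 0, -0.2], 0, 1], [[0, 0, -0.2], 0, 1], [[0, 0, 0], 0, 1]])

```text
time: 11.1
position: [0.4522, 0.2914, 0.0996]
tool_rot: [0.684, 0.729, 0.017, 0.006]
ft_force: [-1.1, -0.9, 1.6]
grip_width: 0.0006
```

Contact came at TCP z 0.1254 on the knob's top (0.135) and 0.0996 on the cover (0.109). So the real fingertips are about 31 mm higher than the reported pose implies. From here I take fingertip z as reported TCP z + 9.5 mm.

Call:
carry_out(steps=[[[0, 0, 4], 0, 0.5], [[-0.4, -2.4, 1], 0, 0.5], [[0, -2.4, 0], 0, 0.5], [[0, 0, 0], 0, 0.5], [[0, 0, 0], 0, 0.5], [[0, 0, 0], 0, 0.5], [[0, 0, 0], 0, 0.5]])

```text
time: 11.8
position: [0.4485, 0.244, 0.1504]
tool_rot: [0.684, 0.729, 0.018, 0.006]
ft_force: [0.1, 0.5, 0.8]
grip_width: 0.0421
```

Call:
carry_out(steps=[[[0, 0, -2], 0, 0.5], [[0, 0, -1.5], 0, 0.5], [[0, 0, -0.6], 0, 0.5], [[0, 0, 0], 0, 0.5]])

```text
time: 12.2
position: [0.449, 0.2466, 0.1077]
tool_rot: [0.683, 0.73, 0.018, 0.006]
ft_force: [0.5, 0.5, 0.0]
grip_width: 0.0433
```

Call:
carry_out(steps=[[[0, 0, -0.4], 0, 0.5], [[0, 0, 0], 0, 1], [[0, 0, 0], 0, 1], [[0, 0, 0], 0, 1], [[0, 0, 0], 0, 1], [[0, 0, 0], 0, 1], [[0, 0, 0], 0, 1], [[0, 0, 0], 0, 1]], squeeze=15)

```text
time: 13.0
position: [0.4503, 0.2476, 0.1051]
tool_rot: [0.682, 0.731, 0.02, 0.007]
ft_force: [0.2, 0.8, -0.8]
grip_width: 0.012
```

Call:
carry_out(steps=[[[0, 1.5, 0], 0, 1], [[-0.1, 1.5, 0], 0, 1], [[-0.1, 1.5, 0], 0, 1], [[-0.1, 1.5, 0], 0, 1], [[-0.1, 1.5, 0], 0, 1], [[0, 1.5, 0], 0, 1], [[0, 1, 0], 0, 1]])

```text
time: 13.7
position: [0.4429, 0.346, 0.1051]
tool_rot: [0.682, 0.731, 0.014, 0.008]
ft_force: [-2.4, -2.5, 2.6]
grip_width: 0.0118
```

Call:
carry_out(steps=[[[0, 0.5, 0], 0, 1], [[0, 0.4, 0], 0, 1], [[0, 0.4, 0], 0, 1]])

```text
time: 14.0
position: [0.4419, 0.3571, 0.105]
tool_rot: [0.68, 0.733, 0.01, 0.01]
ft_force: [2.8, -21.0, 7.0]
grip_width: 0.0119
```

Call:
carry_out(steps=[[[0, 0.1, 0], 0, 1], [[0, 0, 0], 0, 0.7], [[0, 0, 0], 0, 0.7], [[0, 0, 0], 0, 0.5], [[0, 0, 3], 0, 0.5], [[0, 0, 4], 0, 0.2], [[0, -4, 1], -5, 0], [[0, -5, 0], -8, 0], [[0, -5, 0], -8, 0], [[0, -5, 0], -8, 0]])

```text
time: 15.0
position: [0.4478, 0.1709, 0.1886]
tool_rot: [0.845, 0.534, 0.015, 0.015]
ft_force: [1.4, -0.3, -0.8]
grip_width: 0.0742
```

Call:
carry_out(steps=[[[0, -5, 0], -8, 0], [[0, -5, 0], -8, 0], [[0, -5, 0], -8, 0], [[0, -5, 0], -8, 0], [[0, -5, 0], -8, 0], [[0, -5, 0], -8, 0], [[0, -3, 0], -8, 0], [[0, 0, 0], -8, 0], [[0, 0, 0], -8, 0], [[0, 0, 0], -8, 0]])

```text
time: 16.0
position: [0.4526, -0.1711, 0.1915]
tool_rot: [0.985, -0.169, 0.01, 0.028]
ft_force: [-0.0, 0.6, 0.3]
grip_width: 0.0871
```

```bash
python3 - <<'E'
from h import *
o=robot.get_obs(); print(o["position"],o["tool_rot"],o["q"])
t=snap("top"); s=snap("scene")
for n,c,box in(("top",t,(150,215,225,255)),("scene",s,(180,230,290,330))):
    h=cv2.cvtColor(c["pixels"],cv2.COLOR_RGB2HSV); x0,y0,x1,y1=box
    m=((h[...,2]<140)&(h[...,1]>110)&((h[...,0]<20)|(h[...,0]>170))).astype(np.uint8); k=np.zeros_like(m);k[y0:y1,x0:x1]=1;m*=k
    P=np.argwhere(m)[:,::-1]; print(n,len(P),P.mean(0) if len(P) else None)
    if n=="top" and len(P): print(onz(c,*P.mean(0),.133))
E
```

```text
[ 0.45261302 -0.17111006  0.19154701] [ 0.98510086 -0.16939303  0.01000764  0.02796685] [-0.56353252  0.35834134  1.82395803 -0.05529798  0.92007852 -0.19031343]
top 64 [167.96875 239.09375]
[0.43966721 0.35341764 0.133     ]
scene 72 [213.13888889 297.77777778]
```

Cover shut: it stopped with 21 N on the tool, and the knob moved 110.5 mm by camera. Next I'll grasp the gauge handle.

Call:
carry_out(steps=[[[0, -0.5, -4], 2, 0], [[0, 0, -4], 0, 0], [[0, 0, -3], 0, 0], [[0, 0, -2], 0, 0], [[0, 0, 0], 0, 0]])

```text
time: 16.6
position: [0.457, -0.1768, 0.0601]
tool_rot: [0.99, -0.138, 0.016, 0.03]
ft_force: [-0.1, 0.7, -0.2]
grip_width: 0.087
```

```bash
python3 - <<'E'
from h import *
marked('pics/p10.png',w=(40,30),extra=[(.451,-.184,.05),(.4957,-.0358,.05)])
E
```

```text
[ 0.45697495 -0.17681332  0.06006935] 0.08696245240932497 [-0.10223219  0.65823055 -0.1844568 ]
top crop origin (330, 200)
scene crop origin (339, 172)
```

View pics/p10.png

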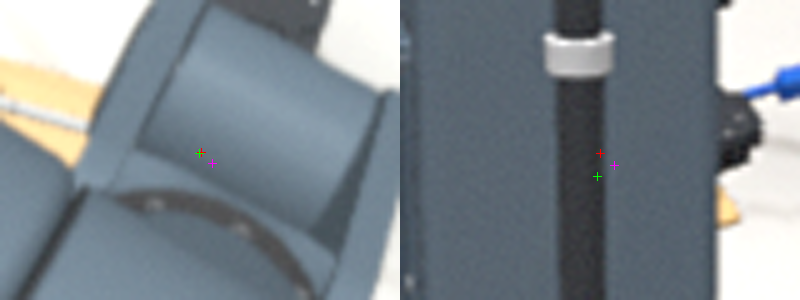

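Call:
carry_out(steps=[[[-0.5, 0, -1], 0, 0], [[0, 0, -1], 0, 0], [[0, 0, -1], 0, 0], [[0, 0, -0.4], 0, 0], [[0, 0, 0], 0, 0]])

```text
time: 17.2
position: [0.4584, -0.1801, 0.0317]
tool_rot: [0.99, -0.137, 0.025, 0.033]
ft_force: [0.7, -0.3, -0.4]
grip_width: 0.0872
```

Call:
carry_out(steps=[[[0, 0, -0.2], 0, 1], [[0, 0, 0], 0, 1], [[0, 0, 0], 0, 1], [[0, 0, 0], 0, 1], [[0, 0, 0], 0, 1], [[0, 0, 0], 0, 1], [[0, 0, 0], 0, 1], [[0, 0, 0], 0, 1], [[0, 0, 0], 0, 1], [[0, 0, 0], 0, 1]], squeeze=12)

```text
time: 18.2
position: [0.4549, -0.1787, 0.0299]
tool_rot: [0.99, -0.136, 0.021, 0.032]
ft_force: [-4.0, 0.0, 2.1]
grip_width: 0.0157
```

Call:
carry_out(steps=[[[0, 0, 1], 0, 1], [[0, 0, 2], 0, 1], [[0, 0, 3], 0, 1], [[0, 0, 4], 0, 1], [[0, 0, 5], 0, 1], [[0, 4, 4], 5, 1], [[0, 5, 1], 5, 1], [[0, 5, 0], 5, 1], [[0, 4, 0], 5, 1], [[0, 0, 0], 0, 1]], squeeze=25)

```text
time: 19.2
position: [0.4574, 0.0006, 0.2384]
tool_rot: [0.998, 0.042, 0.035, 0.029]
ft_force: [-0.3, -0.0, -1.5]
grip_width: 0.0162
```

```bash
cat >> h.py <<'E'
def rod():
    """mask of steel rod ahead of the hand: print obs, save crops without viewing"""
    o=robot.get_obs(); q=o["tool_rot"]; R=Ro.from_quat(q).as_matrix()
    print("t",round(o["time"],2),"pos",o["position"].round(4),"yaw",np.degrees(np.arctan2(R[1,0],R[0,0])).round(1),"z",R[:,2].round(3),"F",o["ft_force"].round(1),"M",o["moment"].round(2),"w",round(o["grip_width"],4))
    return o,R
E
python3 - <<'E'
from h import *
o,R=rod(); p=o["position"]
t=snap("top"); s=snap("scene")
import pickle; pickle.dump((t,s),open("lift.pkl","wb"))
im=lambda c,b:cv2.resize(c["pixels"][b[1]:b[3],b[0]:b[2],::-1],(400,400))
cv2.imwrite("pics/p11.png",cv2.hconcat([im(t,(220,150,360,290)),im(s,(220,120,360,260))]))
E
```

```text
t 19.2 pos [0.4574 0.0006 0.2384] yaw 5.0 z [ 0.072 -0.055 -0.996] F [-0.3 -0.  -1.5] M [-0.04 -0.07 -0.  ] w 0.0162
```

View pics/p11.png

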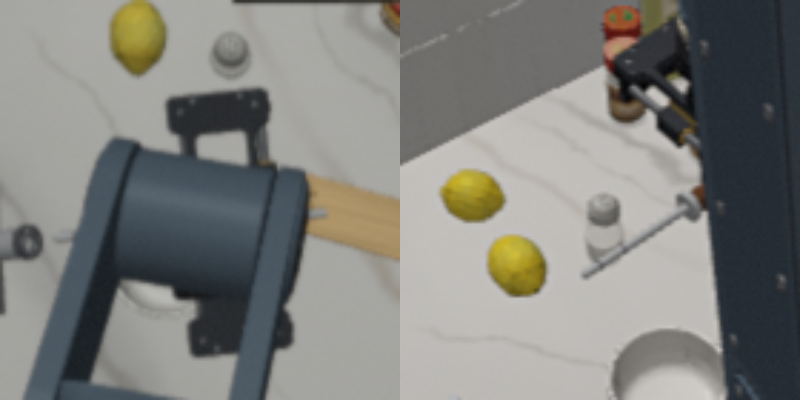

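The picture shows the gauge held. Its tip is at top px (239,233) and scene px (285,216), the collar is at scene (321,192), and the bystanders have not moved. I'll find the tip numerically from here by image differencing.

```bash
cat >> h.py <<'E'
import pickle
def tipext(c,name):
    """leftmost point of what differs from the first picture (rod tip), searched right of tank"""
    b=pickle.load(open(name+"0.pkl","rb"))["pixels"].astype(int)
    m=(np.abs(c["pixels"].astype(int)-b).max(-1)>22).astype(np.uint8)
    return m
def tip(c,name,box):
    m=tipext(c,name); k=np.zeros_like(m); x0,y0,x1,y1=box; k[y0:y1,x0:x1]=1; m*=k
    n,l,st,ce=cv2.connectedComponentsWithStats(m,connectivity=8)
    i=1+np.argmax(st[1:,4]); P=np.argwhere(l==i)[:,::-1]; return P
E
python3 - <<'E'
from h import *
t,s=pickle.load(open("lift.pkl","rb"))
T,e=two(t,(239.3,233),s,(284.8,216.3)); print("tip",T,e)
for z in(.27,.255): print("stub top ray",onz(t,333.8,224.2,z))
a,d=ray(s,321.5,191.8)
print("collar at x~.455:",a+d*(.455-a[0])/d[0])
for n,c,b in(("top",t,(225,150,360,290)),("scene",s,(240,150,345,245))):
    P=tip(c,n,b); o=P[np.argsort(P[:,0])][:12]; print(n,len(P),o.tolist())
E
```

```text
tip [0.44386438 0.14739153 0.25769383] 0.0047642591305235025
stub top ray [ 0.46105284 -0.06705183  0.27      ]
stub top ray [ 0.46211052 -0.06771044  0.255     ]
collar at x~.455: [0.455      0.03348226 0.25231004]
top 6547 [[228, 287], [228, 288], [228, 289], [229, 284], [229, 286], [229, 288], [229, 287], [229, 285], [229, 289], [230, 283], [230, 281], [230, 288]]
scene 2178 [[284, 215], [284, 216], [284, 217], [285, 215], [285, 217], [285, 216], [286, 215], [286, 216], [286, 214], [287, 215], [287, 214], [288, 213]]
```

Call:
carry_out(steps=[[[0, 0, 0], -1.5, 1], [[0, 0, 0], 0, 1]], squeeze=5)

```text
time: 19.5
position: [0.459, -0.0047, 0.2384]
tool_rot: [0.999, 0.025, 0.035, 0.031]
ft_force: [-0.7, -0.0, -0.8]
grip_width: 0.0154
```

Call:
carry_out(steps=[[[0, 0, 0], 0, 1]], squeeze=25)

```text
time: 19.6
position: [0.4592, -0.0058, 0.2382]
tool_rot: [0.999, 0.024, 0.035, 0.031]
ft_force: [-0.5, -0.6, -1.1]
grip_width: 0.0162
```

```bash
cat >> h.py <<'E'
def stip(box=(215,150,345,290)):
    s=snap("scene"); P=tip(s,"scene",box); o=P[np.argsort(P[:,0])]; k=o[o[:,0]<=o[0,0]+2]; return s,k.mean(0),len(P)
E
python3 - <<'E'
from h import *
o,R=rod(); s,p,n=stip(); print(p,n)
E
```

```text
t 19.6 pos [ 0.4592 -0.0058  0.2382] yaw 2.8 z [ 0.071 -0.061 -0.996] F [-0.5 -0.6 -1.1] M [ 0.03 -0.02  0.01] w 0.0162
[285.375 213.625] 2559
```

Call:
carry_out(steps=[[[0, 0, 0], 0, 1], [[0, 0, 0], 0, 1], [[0, 0, 0], 0, 1]], squeeze=3)

```text
time: 19.95
position: [0.4592, -0.0075, 0.2377]
tool_rot: [0.999, 0.022, 0.034, 0.031]
ft_force: [-0.3, -0.9, -1.3]
grip_width: 0.0162
```

```bash
cat >> h.py <<'E'
def gauge(box=(215,150,345,290)):
    o,R=rod(); s,px,n=stip(box); yaw=np.arctan2(R[1,0],R[0,0])+np.pi/2
    g=np.array([np.cos(yaw),np.sin(yaw),0]); piv=o["position"]+[-.003,-.0035,.02]
    e,d=ray(s,*px); nrm=np.array([-g[1],g[0],0]); T=e+d*(np.dot(piv-e,nrm)/np.dot(d,nrm)); v=T-piv
    print("tip px",px,n,"tip",T.round(4),"len",np.linalg.norm(v).round(4),"pitch down",np.degrees(np.arctan2(-v[2],v@g)).round(1),"gauge yaw",np.degrees(yaw).round(1)); return T
E
python3 -c "
from h import *
gauge()"
```

```text
t 19.95 pos [ 0.4592 -0.0075  0.2377] yaw 2.6 z [ 0.069 -0.061 -0.996] F [-0.3 -0.9 -1.3] M [ 0.03 -0.06 -0.03] w 0.0162
tip px [286.09090909 213.        ] 2536 tip [0.4494 0.1375 0.2559] len 0.1487 pitch down 0.7 gauge yaw 92.6
```

Call:
carry_out(steps=[[[0, 1, -4], 0, 1], [[0, 1, -4], 0, 1], [[0, 1, -3], 0, 1], [[0, 0.7, -2.5], 0, 1], [[0, 0, -1], 0, 1], [[0, 0, 0], 0, 1]], squeeze=12)

```text
time: 20.6
position: [0.4635, 0.0297, 0.0902]
tool_rot: [0.998, 0.022, 0.039, 0.033]
ft_force: [0.6, 0.0, -1.7]
grip_width: 0.016
```

```bash
python3 - <<'E'
from h import *
T=gauge((215,215,345,320)); M=np.array([.4486,.1986,.088])
L=[]
for n in("top","scene"):
    c=snap(n); pickle.dump(c,open(n+"m.pkl","wb")); u,v=map(int,proj(c,M)); b=(u-20,v-20); print(n,b)
    im=cv2.resize(cv2.convertScaleAbs(c["pixels"][v-20:v+20,u-20:u+20,::-1],alpha=1.2),(400,400),interpolation=cv2.INTER_CUBIC)
    for q,col in((M,(0,0,255)),(T,(0,255,0))):
        x,y=proj(c,q); cv2.drawMarker(im,(int((x-b[0]+.5)*10),int((y-b[1]+.5)*10)),col,0,12,1)
    L.append(im)
cv2.imwrite("pics/p12.png",cv2.hconcat(L))
E
```

```text
t 20.6 pos [0.4635 0.0297 0.0902] yaw 2.6 z [ 0.08  -0.063 -0.995] F [ 0.6  0.  -1.7] M [0.02 0.04 0.05] w 0.016
tip px [304.36842105 218.31578947] 2864 tip [0.4578 0.0838 0.1866] len 0.0957 pitch down -52.9 gauge yaw 92.6
top (211, 215)
scene (250, 246)
```

View pics/p12.png

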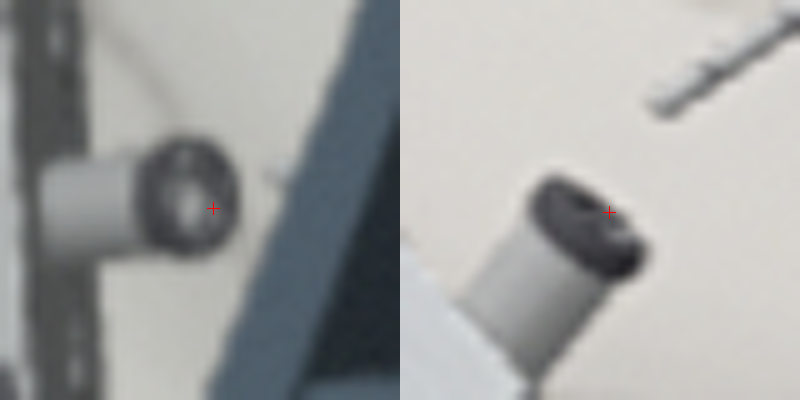

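The picture shows the mouth ring at top px (229.3,234.5) and scene (268.3,268.3), and the rod tip at top (237.3,232.0) and scene (275.3,256.3). That was picture 12, so I'll work from numbers only now.

```bash
python3 - <<'E'
from h import *
t,s=[pickle.load(open(n+"m.pkl","rb")) for n in("top","scene")]
print("mouth",two(t,(229.3,234.5),s,(268.3,268.3)), onz(t,229.3,234.5,.088), onz(s,268.3,268.3,.088))
print("tip",two(t,(237.3,232),s,(275.3,256.3)), onz(t,237.3,232,.11),onz(s,275.3,256.3,.11))
P=tip(s,"scene",(255,245,300,275)); o=P[np.argsort(P[:,0])]; print(len(P),o[:10].tolist())
E
```

```text
mouth (array([0.45047309, 0.20528925, 0.08504464]), np.float64(0.00214347153717841)) [0.45101325 0.20554862 0.088     ] [0.44798199 0.20525749 0.088     ]
tip (array([0.45521241, 0.17924678, 0.10983456]), np.float64(0.002749621957872663)) [0.45609638 0.18028899 0.11      ] [0.45409408 0.17832963 0.11      ]
187 [[255, 255], [255, 256], [255, 258], [255, 257], [255, 259], [255, 263], [255, 262], [255, 260], [256, 257], [256, 259]]
```

Call:
carry_out(steps=[[[-0.6, 0.2, -1], 0, 1], [[-0.2, 0.2, -0.8], 0, 1], [[0, 0, -0.4], 0, 1], [[0, 0, 0], 0, 1]])

```text
time: 21.15
position: [0.461, 0.0324, 0.0731]
tool_rot: [0.998, 0.021, 0.047, 0.034]
ft_force: [-1.0, 0.8, -1.2]
grip_width: 0.0161
```

```bash
cat >> h.py <<'E'
def tip2(ub=None):
    o,R=rod(); r=[]
    for n in("top","scene"):
        c=snap(n); r.append(c)
    pickle.dump(r,open("now.pkl","wb")); return r
E
python3 - <<'E'
from h import *
o=robot.get_obs(); t,s=tip2()
# predicted tip pixel from last relation tip = pos + (-.0085,.1496,.0196)
q=o["position"]+[-.0085,.1496,.0196]; print("pred tip",q.round(4),proj(t,q),proj(s,q))
for c,n in((t,"top"),(s,"scene")):
    u,v=map(int,proj(c,q)); b=pickle.load(open(n+"0.pkl","rb"))["pixels"].astype(int)
    g=np.abs(c["pixels"].astype(int)-b).max(-1)[v-8:v+9,u-9:u+10]; print(n,u-9,v-8); print("\n".join("".join("#" if x>40 else "+" if x>20 else "." for x in r) for r in g))
E
```

```text
t 21.15 pos [0.461  0.0324 0.0731] yaw 2.6 z [ 0.095 -0.066 -0.993] F [-1.   0.8 -1.2] M [ 0.08 -0.04  0.04] w 0.0161
pred tip [0.4525 0.182  0.0927] (np.float64(237.8246909446629), np.float64(233.69705400525788)) (np.float64(275.0176650365124), np.float64(261.2292015187807))
top 228 225
................###
...............+###
...............####
+.............+####
#+............#####
#.............#####
#+...........+#####
#+..........+######
#...........+######
#..........+#######
#..........+#######
#..........+#######
#..........########
#+........+########
##........#########
#+.......+#########
.........##########
scene 266 253
...................
...................
...................
..................+
..............+..##
..............+####
..............###..
............+###...
..........+###.....
++........###......
...................
##.................
####...............
#####..............
######.............
#######.+..........
#######+.+.........
```

Call:
carry_out(steps=[[[-0.5, 0.3, -0.4], 0, 1], [[-0.1, 0.8, -0.2], 0, 1], [[0, 0.7, 0], 0, 1], [[0, 0.5, 0], 0, 1]])

```text
time: 21.65
position: [0.4562, 0.0563, 0.0677]
tool_rot: [0.998, 0.019, 0.049, 0.034]
ft_force: [0.8, -1.0, -0.8]
grip_width: 0.0157
```

Call:
carry_out(steps=[[[0, 0.4, 0], 0, 1], [[0, 0.4, 0], 0, 1]])

```text
time: 21.85
position: [0.4565, 0.0656, 0.0679]
tool_rot: [0.998, 0.02, 0.049, 0.034]
ft_force: [0.6, -0.3, -0.9]
grip_width: 0.016
```

```bash
cat > near.py <<'E'
from h import *
def show(off=(-.0085,.1496,.0196),M=(.4495,.205,.088),names=("scene",)):
    o=robot.get_obs(); r=dict(zip(("top","scene"),tip2())); q=o["position"]+np.array(off); print("pred tip",q.round(4),"M-tip",(np.array(M)-q).round(4))
    for n in names:
        c=r[n]; u,v=map(int,proj(c,q)); b=pickle.load(open(n+"0.pkl","rb"))["pixels"].astype(int)
        print(n,proj(c,q),"M px",proj(c,M)); g=c["pixels"].astype(int).mean(-1)[v-12:v+13,u-12:u+17]; d=np.abs(c["pixels"].astype(int)-b).max(-1)[v-12:v+13,u-12:u+17]
        print(u-12,v-12); print("\n".join("".join("%2d"%min(99,int(x/2.6))+("*" if y>25 else " ") for x,y in zip(r,e)) for r,e in zip(g,d)))
E
python3 -c "
from near import *
show()"
```

```text
t 21.85 pos [0.4565 0.0656 0.0679] yaw 2.5 z [ 0.099 -0.066 -0.993] F [ 0.6 -0.3 -0.9] M [ 0.03 -0.04  0.02] w 0.016
pred tip [0.448  0.2152 0.0875] M-tip [ 0.0015 -0.0102  0.0005]
scene (np.float64(264.9124283557418), np.float64(270.48978150664834)) M px (np.float64(268.0623938154258), np.float64(267.82547538093195))
252 258
68 68 68*68 68 68 68 68 68 68 68 68 69*68 68 68 68 68 69 68 68 68 68 68 68 68 69 69 69 
68 68*68 68 68 68 68 68 68 68 68 68 68 68*68 68 68 68 68 68 68 68 68 68 68 68 69 69 67 
68 68 68 68 68 68 68 68 68 68 68 68 68 68 68 68 68 68 68 68 68 68 68 68 69 68 68 67 65 
68 68 68 68 68 68*68 68 68 68*68 68 69 69 69 69 68 68 68 68 68 68 68 69 69 63 57 58 57 
68 68 68 68 68 68 68 68 68 68 68 69*70*69*69*69 69 69 68 68 68 68 68 68 67 65 53*46*43*
68*68 68 68*68 68 68 68 68 68 69*69*61 53 58 67 70 70 69 68 68 68 65 65 65 58 47*35*44*
68*68 68 68 68 68 68 68 68 69*69*58 37*29*33*44*57 66 70 69 69 67 65 61 53*44*43*46*60 
68*68*68 68 68 68 68 68 69 69*61 42*27*29*26*23*29*46*63 66 66 65 59 49*41*47*62 68 69 
67*68*68*68 68 68 68 68 68 69*56 34*26*27*28*21*18*28*46*60 62 55*45
[... 726 characters left out ...]
*66*64*62*59*57*58*57*55 54 52 50*47*44*41*39*36*34*40*60 68 68*68 67 67 67 67*67*67 
66 66*65*59*55*57*57*56*54 52*50*48*44*41*39*36*33*34*51*65 68 67 67 67 67 67*67*67*67 
66 66 67*67*59*53*55*54*52 51*48*45*42*39*37*33*34*51*64 67 67 67 66 67*67*67*67 66 66 
66 66 66 67*67*59*52*51 51*48*45*42*39*37*34*32*44*61 67 67 66 66 66*66*66*66 66 66 67 
66 66 66 66*67*67*56 47*47*45*42*40*37*35*33*39*58 66 66 66 66*66*66*66 66 66 66 66 66 
66 66 66 66 66 67 63 55 46*42*39*38*35*32*39*57 65 66 65 65*65*66*65 66 66 66 66 66 66 
65 66 66 66 65 67 67 66 55 40*37*36*33*34*50*63 66 65 65*65*65*65 65 65 65 66 66 66 66 
66 65 66 66 65 65 66 67 60 45*35*33*34*49*62 65 66*65*64*65 65 65 65 65 65 65 65 65 66
```

Call:
carry_out(steps=[[[0, 0.3, 0], 0, 1], [[0, 0.2, 0.8], 0, 1], [[0, 0.2, 0.9], 0, 1], [[0, 0.3, 0.8], 0, 1]], squeeze=6)

```text
time: 22.35
position: [0.4555, 0.075, 0.0932]
tool_rot: [0.998, 0.021, 0.047, 0.035]
ft_force: [0.6, -0.1, -1.7]
grip_width: 0.0161
```

```bash
python3 -c "
from near import *
show()" | awk 'NR<6||NR>5'; 
```

```text
t 22.35 pos [0.4555 0.075  0.0932] yaw 2.6 z [ 0.096 -0.068 -0.993] F [ 0.6 -0.1 -1.7] M [-0.13 -0.02 -0.03] w 0.0161
pred tip [0.447  0.2246 0.1128] M-tip [ 0.0025 -0.0196 -0.0248]
scene (np.float64(260.7468434483047), np.float64(267.3608819058495)) M px (np.float64(268.0623938154258), np.float64(267.82547538093195))
248 255
69 69 69 70 69 69 69 69*69*70*69*69*69*69*69 69 69 70 69 69 69 69 69 69 69 69 69 69 69 
69 69 70 69 69 69*69*69*69*69*69 69*69 69 69*70*69 69 69 69 69 69 69 69 69 70 69 69 69 
69 69 69 69 69*69*69*69*69*69 69*69*69*69 69 69*69 69 69 70 69 69 69 69 69 69 69 69 69 
69 69 69*69*69*69*69*69*69*69 69*69 69*69*69 69 69*69 69 69 70 69 69 69 69 69 69 69 70 
69 69 69*69*69*69*69*69*69*69*69*69*69*69*69*69 69 69*69 69 69 69 69 69 69 70 69 70 70 
69*69 69 69*69*69 69*69 69 69*69*69*69*69*69*69*69 69 69 69 69 69 69 69 69 69 69 69 68 
69 69*69*69 69*69*69*69*69*69*69*69*69 69*69*70*70*70*70 69 69 69 69 69 70 69 64 56 60 
69*69*69*69*69 69*69*69*69*69*69*69*69*69*69*70*70*70*70*70*70 70 69 69 69 66 64 55*44*
68*69*69*69*69*69 69*69*68*69*69*69*69*70*70*70*62 54 59 68 71 71 70
[... 726 characters left out ...]
 67*68*67*67*67*67*67*68*67*62*58 58 58 57 56 54 53 49*37*23*18*16*15*12*19*49*66 70 
68 67 67*68*70*69*67*67*67*63*59*58 58 57 55 54 52 50*48*44*37*27*19*16*20*39*62 69*69 
68 68 67 67*68*67*67*67*64*59*58*58*58 56 54 52 51*48*44*42*39*35*31*41*54 65 69*69*68 
67 68 67 67 67*67*65*63*60*58*58*57*56 54 53 50*48*45*42*39*37*35*40*61 69 69*69*68 68 
67 67 67 67 67 67*67*60*56*57*58*56*55 53 51*48*45*41*40*37*33*35*52 66 69*68*68 68 67 
66 67 67 68 67 67 68*69*60*54*56*55*53 51*48*46*42*40*37*34*34*51*65 68*68 67 67 68*67*
67 66 66 67 67 67 67*68*68*60*53*52 52*49*46*43*40*38*35*34*45*62 68 68 67 67 67*67*67*
67 67 66 67 67 67 67 67*68*68*57 48*48*46*43*40*38*35*34*40*58 67 67 67 67*67*67*67 67
```

Call:
carry_out(steps=[[[0, 0.25, 0.7], 0, 1], [[0, 0.25, 0.7], 0, 1], [[0, 0.3, 0.6], 0, 1], [[0, 0.3, 0.6], 0, 1]])

```text
time: 22.85
position: [0.4547, 0.0871, 0.1214]
tool_rot: [0.998, 0.021, 0.047, 0.035]
ft_force: [-0.6, -1.4, -1.6]
grip_width: 0.0165
```

Call:
carry_out(steps=[[[0, 0.35, 0.6], 0, 1], [[0, 0.35, 0.6], 0, 1], [[0, 0.4, 0.5], 0, 1], [[0, 0.4, 0.5], 0, 1]])

```text
time: 23.25
position: [0.4535, 0.1033, 0.1454]
tool_rot: [0.998, 0.022, 0.046, 0.035]
ft_force: [-1.5, -1.3, -1.8]
grip_width: 0.0164
```

```bash
python3 -c "
from near import *
show(off=(-.008,.12,-.05))"
```

```text
t 23.25 pos [0.4535 0.1033 0.1454] yaw 2.7 z [ 0.094 -0.068 -0.993] F [-1.5 -1.3 -1.8] M [-0.17  0.14  0.05] w 0.0164
pred tip [0.4455 0.2233 0.0954] M-tip [ 0.004  -0.0183 -0.0074]
scene (np.float64(262.3289859103978), np.float64(271.2592042860741)) M px (np.float64(268.0623938154258), np.float64(267.82547538093195))
250 259
71*71*72*72*72*72*72*72*71*72*72*72*72*72*72*72*72*72 72 72 72 72 69 64 57 46*46*64 72 
72*72*71*72*72*72*72*72*72*72*72*72*72*72*72*72 72 72 72 72 72 66 62 58 48*46*63 72 73 
72*71*72*72*72*72*72*72*72*72*71*72*72*72*72*72*72*72 72 72 70 58 53*49*43*55 69 73 73 
72*71*72*71*72*72*71*71*72*72*71*72*72*72*73*72*73*73*73*73 69 56 40*35*55 69 72 72 72 
71*71*72*71*71*72*72*72*72*72*72*72*73*73*64 56 61 71*73*69 63 52*40*45*65 72 72 72 72 
71*71*72*71*71*72*71*71*72*71*72*73*73*62 41*31*34*46*63 64 55 45*50*66 72 73 72 72 72 
71*71*72*71*72*71*71*72*71*72*72*73*64 44*28*31*28*42*57 57 46*47*65 73 72 72 72 72 72 
71*71*71*71*71*71*71*71*72*72*72*73*60 36*28*29*32*53 58 50*41*62 73*74*73 72 72 72 72 
71*71*71*71*71*71*71*71*72*72*72*70*58 37*28*28*29*40*46*42*36*38*57
[... 726 characters left out ...]
 70 70 71*69*62*58*60*61*59*57 55 54 51*47*44*41*39*35*37*55 69*71*71*71*70*70*70*70*
70 70 70 70 70*71*62*56*59*57*56 54 51*48*44*42*39*36*36*54 67 71*70*70*70*70*70*70*70 
69 70 70 70 70*71*70*63*55*54 54 51*48*45*42*40*37*35*47*65 70*70*70*70 70*70*70*70 70 
69 69 70 70 69 70*71*71*60 51*51*48*45*42*41*38*35*42*62 70*70 70*69*70*70*70*70 70 70 
69 69 69 69 70 69 70 71 67 58 49*45*42*40*38*35*41*61 69 70 69 69*69*69*69 69 69 69 69 
69 69 69 69 70 69 69 70 70 70 58 43*40*38*35*36*53*66 69 68 68*69*68*69 69 69 69 69 69 
69 70 69 69 69 69 69 69 70 70 63 48*38*35*36*53 66 69 69*69*68*68 68 68 68 68 68 69 69 
69 70 69 69 69 69 69 69 69 70 70 61 44*35*46*63 69 69*68*68*68 68 68 68 68 68 68 68 68
```

Call:
carry_out(steps=[[[0, 0.8, -0.6], 0, 1], [[0, 0.8, -0.6], 0, 1], [[-0.1, 0.8, -0.6], 0, 1], [[0, 0.8, -0.6], 0, 1]], squeeze=10)

```text
time: 23.75
position: [0.4521, 0.1372, 0.1196]
tool_rot: [0.998, 0.021, 0.046, 0.035]
ft_force: [0.1, -1.4, -1.2]
grip_width: 0.0157
```

Call:
carry_out(steps=[[[0, 0.8, -0.6], 0, 1], [[0, 0.8, -0.6], 0, 1], [[0, 0.8, -0.6], 0, 1], [[0, 0.4, -0.3], 0, 1]], squeeze=15)

```text
time: 24.15
position: [0.4514, 0.169, 0.0951]
tool_rot: [0.998, 0.022, 0.045, 0.035]
ft_force: [-1.3, -1.0, 1.2]
grip_width: 0.0161
```

Call:
carry_out(steps=[[[0, 0.3, -0.2], 0, 1], [[0, 0.3, -0.2], 0, 1]], squeeze=25)

```text
time: 24.35
position: [0.4524, 0.1697, 0.0933]
tool_rot: [0.998, 0.027, 0.045, 0.042]
ft_force: [-2.7, -16.9, 18.6]
grip_width: 0.0156
```

Call:
carry_out(steps=[[[0, 0.3, -0.2], 0, 1], [[0, 0.3, -0.2], 0, 1]])

```text
time: 24.55
position: [0.4525, 0.1696, 0.0929]
tool_rot: [0.997, 0.031, 0.044, 0.048]
ft_force: [-3.8, -13.8, 17.7]
grip_width: 0.016
```

```bash
python3 - <<'E'
from near import *
show(off=(-.004,.0325,-.005),names=("scene","top"))
E
```

```text
t 24.55 pos [0.4525 0.1696 0.0929] yaw 3.8 z [ 0.091 -0.093 -0.992] F [ -3.8 -13.8  17.7] M [-2.47  0.51 -0.03] w 0.016
pred tip [0.4485 0.2021 0.0879] M-tip [0.001  0.0029 0.0001]
scene (np.float64(269.2679372112344), np.float64(267.51805212444435)) M px (np.float64(268.0623938154258), np.float64(267.82547538093195))
257 255
73*73*73*73*73*73*73 74 63 36*17*23*26*26*25*26*26*25*18*12* 9* 8* 7* 7*14*20*20*20*20*
73*73*73*73*73*73*73*74*74 54*18*16*23*26*26*25*25*25*23*16*10* 8* 5*13*21*22*20*20*20*
73*73*73*73*73*73*73*74*74*63 35*13*16*24*25*26*24*26*26*21*14*11*14*22*25*23*20*20*20*
73*73*73*73*73*73*73*73*74*74*62 36*13*18*25*26*26*26*25*25*21*14*17*24*26*25*23*20*20*
73*73*73*73*73*73*73*73*73*75*74 63 35*13*21*26*26*25*25*31*33*26*17*20*25*26*23*21*20*
73*73*73*73*73*73*73*73*73*73 75*75*58 25*14*23*25*22*30*37*33*29*19*13*20*25*25*23*21*
73*73*73*73*72*73*73*73*73*74*75*76*66 38*14*16*20*25*29*41*40*29*15* 6*11*21*25*23*21*
73*73*73*73*73*73*74*74*73*70*63 58 45*26*13*11*17*27*31*36*46*43*25* 8*10*18*23*24*23*
73*73*73*73*73*74*74*65 60 63 56 43*30*22*18*13*17*25*26*28*37*44*39
[... 3074 characters left out ...]
17*17*17*17*17*18*21*22*19*16*12*10* 9*11*15*11*10* 7* 4* 3* 5* 8*14*17*19*20*16*17*
16*17*17*17*17*17*17*18*20*20*18*14*10* 9*10*14*12*11* 7* 5* 5* 5* 8*13*15*16*16*15*13*
17*18*17*17*17*17*18*17*18*20*18*17*13*11* 9*10*11*12* 6* 6* 5* 5* 9*12*15*15*15*15*15*
17*17*17*18*17*18*17*17*17*19*19*18*17*13*11*12*13*12* 7* 5* 4* 4* 9*12*14*16*16*15*15*
17*17*17*17*16*18*17*18*17*17*18*18*17*16*14*14*15*13* 6* 5* 6* 5* 8*13*15*15*15*15*15*
18*17*17*17*17*17*17*17*17*17*17*16*16*16*16*15*17*13* 7* 5* 6* 6* 9*12*15*16*15*16*16*
17*17*17*16*17*17*16*17*17*17*17*17*16*15*15*15*15*13* 8* 6* 6* 6* 8*12*14*15*15*15*16*
17*17*16*16*17*16*17*16*18*16*17*18*17*16*15*16*15*12* 9* 6* 5* 5* 7*10*14*15*15*16*15*
```

Call:
carry_out(steps=[[[0, 0.1, 0.3], 0, 1], [[0, 0.3, -0.1], 0, 1], [[0, 0.3, -0.2], 0, 1]])

```text
time: 24.95
position: [0.4526, 0.1715, 0.0954]
tool_rot: [0.997, 0.034, 0.043, 0.054]
ft_force: [-2.2, -21.0, 25.2]
grip_width: 0.0162
```

Call:
carry_out(steps=[[[0, 0.2, -0.3], 0, 1], [[0, 0.3, -0.2], 0, 1]])

```text
time: 25.15
position: [0.4535, 0.1708, 0.094]
tool_rot: [0.997, 0.038, 0.043, 0.06]
ft_force: [-2.9, -16.1, 19.7]
grip_width: 0.0159
```

```bash
python3 - <<'E'
from h import *
s=snap("scene"); ps=.058; y=np.array([-np.sin(ps),np.cos(ps),0]); x=np.array([np.cos(ps),np.sin(ps),0]); d=-y*np.cos(.611)+np.array([0,0,np.sin(.611)]); u=np.cross(d,x)
M=np.array([.4495,.205,.088]); 
# recentre M from the dark flange ring seen before (268.3,268.3)
for off in(0,.003,.006,.011):
    print(off,[tuple(np.round(proj(s,M+d*off+.014*(np.cos(a)*x+np.sin(a)*u)),1)) for a in np.radians([0,45,90,135,180,225,270,315])])
g=s["pixels"].astype(int).mean(-1)[258:276,258:282]/2.6
print("\n".join("%d "%(258+i)+" ".join("%2d"%v for v in r) for i,r in enumerate(g)))
E
```

```text
0 [(np.float64(264.8), np.float64(264.1)), (np.float64(263.6), np.float64(264.8)), (np.float64(264.9), np.float64(267.2)), (np.float64(268.2), np.float64(270.0)), (np.float64(271.4), np.float64(271.6)), (np.float64(272.5), np.float64(270.9)), (np.float64(271.1), np.float64(268.4)), (np.float64(267.9), np.float64(265.7))]
0.003 [(np.float64(265.5), np.float64(263.2)), (np.float64(264.3), np.float64(263.8)), (np.float64(265.7), np.float64(266.3)), (np.float64(268.9), np.float64(269.1)), (np.float64(272.1), np.float64(270.6)), (np.float64(273.3), np.float64(270.0)), (np.float64(271.8), np.float64(267.5)), (np.float64(268.7), np.float64(264.8))]
0.006 [(np.float64(266.3), np.float64(262.3)), (np.float64(265.0), np.float64(262.9)), (np.float64(266.4), np.float64(265.3)), (np.float64(269.7), np.float64(268.2)), (np.float64(272.8), np.float64(269.7)), (np.float64(274.0), np.float64(269.0)), (np.float64(272.6), np.float64(266.6)), (np.float64(269.4), np.float64(263.9))]
0.011 [(np.float64(267.5), np.float64(260.8)), (np.float64(266.3), np.float64(261.4)), (np.float64(267.7), np.float64(263.8
[... 871 characters left out ...]
3 41 32 29 24 24
267 72 73 73 71 59 37 28 30 41 54 58 55 52 49 43 41 58 73 75 62 40 24 23 24
268 73 73 73 69 62 47 29 27 30 36 47 50 48 48 49 48 60 72 75 74 63 40 23 23
269 73 73 69 64 63 58 42 28 26 27 30 37 41 42 42 41 53 69 74 75 74 62 36 22
270 72 68 64 62 63 62 56 39 26 23 24 25 29 34 37 32 46 68 74 74 74 63 37 17
271 70 64 61 62 62 61 60 53 40 27 20 21 21 21 22 23 44 67 74 73 74 73 61 36
272 66 61 62 62 61 60 58 56 53 40 25 19 18 16 15 21 52 70 73 73 73 74 74 62
273 62 62 62 61 59 57 56 54 52 47 40 30 20 18 22 42 66 73 73 73 73 73 74 74
274 62 62 61 59 58 56 53 51 47 45 42 38 34 44 58 69 73 73 72 72 72 72 73 74
275 62 62 60 58 56 55 51 48 45 43 40 37 44 65 73 73 73 72 72 72 72 72 72 73
```

```bash
python3 - <<'E'
from h import *
o,R=rod(); f=R[:,1]*np.sign(R[1,1]); z=R[:,2]
for a in np.radians(np.arange(20,45,2.)):
    g=np.cos(a)*f+np.sin(a)*z
    if abs(np.degrees(np.arcsin(-g[2]))-35)<1.5: print(np.degrees(a),"heading",np.degrees(np.arctan2(g[1],g[0])),"down",np.degrees(np.arcsin(-g[2])))
E
```

```text
t 25.2 pos [0.4535 0.1708 0.094 ] yaw 4.7 z [ 0.091 -0.117 -0.989] F [ -2.3 -16.3  18.4] M [-3.    0.36 -0.05] w 0.016
28.0 heading 91.40326562659682 down 34.97789624011962
```

Call:
carry_out(steps=[[[0, -0.2, 0.15], 2, 1], [[0, 0.1, -0.1], 0, 1], [[0, 0.2, -0.1], 0, 1], [[0, 0.3, -0.2], 0, 1], [[0, 0.4, -0.3], 0, 1]])

```text
time: 25.7
position: [0.4563, 0.1725, 0.0935]
tool_rot: [0.995, 0.06, 0.046, 0.068]
ft_force: [-4.4, -17.6, 29.3]
grip_width: 0.0159
```

```bash
python3 - <<'E'
from h import *
rod(); s=snap("scene")
g=s["pixels"].astype(int).mean(-1)[258:276,258:282]/2.6
print("\n".join("%d "%(258+i)+" ".join("%2d"%v for v in r) for i,r in enumerate(g)))
E
```

```text
t 25.7 pos [0.4563 0.1725 0.0935] yaw 7.2 z [ 0.099 -0.129 -0.987] F [ -4.4 -17.6  29.3] M [-3.64  0.36 -0.37] w 0.0159
258 73 73 73 73 74 75 63 35 13 17 24 27 26 26 26 26 25 18 13 21 24 21 21 21
259 73 73 73 73 74 75 74 63 36 14 17 24 26 25 26 25 24 22 18 16 23 23 20 21
260 73 73 73 73 73 74 75 75 63 35 14 18 25 26 25 23 30 36 31 18 14 19 21 20
261 73 73 73 73 73 74 74 74 71 54 25 12 19 24 23 31 33 34 29 18  9 13 19 21
262 73 73 73 73 73 74 72 65 57 42 21 11 11 17 24 29 35 45 42 27  9 11 17 20
263 73 73 73 73 74 74 70 65 55 41 27 17 12 12 27 29 29 37 46 41 26 37 38 28
264 73 73 73 74 74 63 58 64 64 55 38 24 15 10 20 24 25 28 36 45 42 46 44 31
265 73 73 74 74 66 45 42 58 63 61 53 38 23 14 11 17 41 47 39 36 44 40 30 25
266 73 73 74 74 61 37 30 43 56 60 60 55 46 36 27 37 67 75 62 41 35 30 24 24
267 73 73 74 71 59 37 27 31 41 52 54 52 50 49 48 52 70 76 74 61 39 26 24 25
268 73 73 74 69 63 47 30 27 30 36 41 44 45 44 45 47 68 75 75 74 60 35 22 24
269 73 73 69 65 63 58 42 28 26 26 29 33 39 41 38 44 67 75 75 75 75 58 28 21
270 73 68 64 63 63 62 55 40 26 24 23 24 27 30 31 31 49 69 74 74 75 63 36 18
271 70 64 62 62 62 61 60 53 40 27 21 20 21 20 21 21 44 67 73 73 74 74 61 37
272 66 62 62 62 61 60 58 57 53 41 25 19 18 16 14 21 53 70 74 73 73 74 74 65
273 63 62 62 61 59 58 56 54 52 47 40 30 20 18 23 43 66 73 73 73 72 73 74 74
274 62 62 62 60 57 56 54 51 48 45 42 38 34 45 58 68 73 73 73 72 72 72 73 74
275 62 62 60 58 56 54 52 48 45 43 40 37 44 65 73 73 73 72 72 72 72 72 73 73
```

Call:
carry_out(steps=[[[0, -0.4, 0.25], -1, 1], [[0, -0.8, 0.55], -1, 1], [[0, -0.9, 0.65], 0, 1], [[0, -0.9, 0.65], 0, 1], [[0, -0.9, 0.65], 0, 1]])

```text
time: 26.25
position: [0.4549, 0.1334, 0.1205]
tool_rot: [0.996, 0.042, 0.043, 0.068]
ft_force: [-0.3, 0.7, -2.5]
grip_width: 0.016
```

Call:
carry_out(steps=[[[0, -0.9, 0.65], 0, 1], [[0, -0.8, 0.6], 0, 1], [[0, -0.7, 0.5], 0, 1], [[0, 0, 0], 0, 1]])

```text
time: 26.65
position: [0.4561, 0.1057, 0.1407]
tool_rot: [0.996, 0.041, 0.044, 0.068]
ft_force: [-0.3, -1.8, -2.5]
grip_width: 0.0159
```

```bash
python3 - <<'E'
from h import *
rod(); s=snap("scene")
g=s["pixels"].astype(int).mean(-1)[246:274,260:290]/2.6
print("\n".join("%d "%(246+i)+" ".join("%2d"%v for v in r) for i,r in enumerate(g)))
E
```

```text
t 26.65 pos [0.4561 0.1057 0.1407] yaw 5.0 z [ 0.093 -0.132 -0.987] F [-0.3 -1.8 -2.5] M [-0.23  0.12  0.03] w 0.0159
246 72 72 73 72 73 73 73 73 73 73 73 73 73 73 73 73 72 72 70 69 68 68 68 64 62 58 48 46 64 73
247 73 73 73 73 73 73 73 72 73 73 73 73 73 73 73 73 73 73 72 72 71 71 70 65 59 50 42 52 66 70
248 73 72 73 72 72 73 73 73 72 72 73 73 73 72 73 73 73 73 73 73 73 73 72 64 51 43 56 69 72 72
249 73 73 72 72 72 73 73 72 73 73 73 73 73 73 73 72 73 73 73 73 73 70 63 54 45 50 66 73 73 73
250 72 72 72 72 73 72 72 72 72 73 73 73 73 73 73 72 73 73 73 73 71 64 55 45 51 66 73 73 72 72
251 72 73 72 72 72 72 72 72 72 72 72 73 72 73 73 73 73 73 73 71 65 57 46 46 65 73 73 73 73 72
252 72 72 72 72 72 72 72 72 72 72 72 72 72 73 72 72 73 73 67 63 58 48 46 64 73 73 73 72 72 72
253 72 72 72 72 72 72 72 72 72 72 72 73 72 72 72 73 73 71 66 59 49 43 54 69 74 73 72 72 72 72
254 72 72 72 72 72 72 72 72 72 72 72 72 72 72 72 73 73 72 64 51 43 55 69 73 73 73 72 72 72 72
255 72 72 72 72 72 72 72 72 72 72 72 72 72 72 73 72 69 63 54 45 49 66 73 73 73 72 72 72 72 72
256 72 72 72 72 72 72 72 72 72 72 72 72 72
[... 949 characters left out ...]
 72 72 72 72 72 72 72 72 72 72 72 72 72 71
267 72 70 58 37 28 28 29 42 50 46 37 36 56 70 73 72 72 72 72 72 72 72 72 72 72 72 71 72 72 72
268 72 68 61 46 30 27 27 29 32 31 33 31 43 66 73 73 72 71 72 72 72 72 72 72 72 72 72 72 71 72
269 68 63 62 57 41 28 25 26 25 25 31 41 46 52 67 73 73 72 72 72 72 72 72 72 72 72 72 72 72 72
270 63 61 62 61 55 39 25 23 24 24 24 28 30 29 48 67 73 72 72 71 72 72 72 72 71 72 71 72 72 72
271 61 61 61 61 59 51 39 27 20 20 20 19 20 20 43 66 72 72 72 72 72 72 71 72 71 72 71 72 71 72
272 61 61 60 58 57 55 52 39 25 19 18 15 13 20 52 69 72 72 71 72 71 72 72 71 71 72 71 71 71 71
273 61 60 58 56 55 53 50 46 39 29 20 18 22 42 65 72 72 72 72 71 71 71 71 71 72 71 71 71 71 71
```

Call:
carry_out(steps=[[[0, -0.6, 0.45], 0, 1], [[0, -0.5, 0.3], 0, 1], [[0, -0.6, -0.9], 0, 1], [[0, -0.5, -0.9], 0, 1], [[0, -0.4, -0.9], 0, 1], [[0, -0.35, -0.9], 0, 1]], squeeze=7)

```text
time: 27.3
position: [0.4592, 0.0757, 0.112]
tool_rot: [0.996, 0.04, 0.048, 0.067]
ft_force: [0.2, -0.3, -1.3]
grip_width: 0.0159
```

```bash
python3 - <<'E'
from h import *
rod(); s=snap("scene")
g=s["pixels"].astype(int).mean(-1)[248:274,260:296]/2.6
print("\n".join("%d "%(248+i)+" ".join("%2d"%v for v in r) for i,r in enumerate(g)))
E
```

```text
t 27.3 pos [0.4592 0.0757 0.112 ] yaw 5.0 z [ 0.102 -0.13  -0.986] F [ 0.2 -0.3 -1.3] M [ 0.21 -0.1  -0.06] w 0.0159
248 70 70 70 71 71 71 70 70 70 71 70 70 71 70 71 71 71 71 71 71 71 70 71 71 70 70 70 67 66 63 56 46 43 65 62 43
249 71 71 70 70 71 71 70 71 70 71 71 71 71 71 71 71 70 71 70 71 71 71 70 71 71 70 69 67 63 55 46 49 61 70 60 41
250 70 71 70 70 70 71 70 70 70 71 71 71 71 71 71 71 71 70 71 70 71 71 71 71 71 68 66 62 55 46 49 64 69 67 52 37
251 70 70 70 70 70 70 70 70 70 70 70 71 71 71 70 71 71 70 70 70 71 71 71 71 69 66 61 55 45 48 64 71 72 66 49 37
252 70 70 70 70 70 70 70 71 70 70 70 70 70 71 70 70 70 71 71 70 71 71 71 68 65 61 54 44 48 64 71 71 73 64 45 34
253 70 70 70 70 70 70 70 70 70 70 70 70 70 70 70 70 70 70 71 70 71 71 68 65 61 54 44 48 63 70 71 71 73 63 44 34
254 70 70 70 70 70 70 70 70 70 70 70 70 70 71 70 70 70 70 70 71 71 68 65 61 53 44 47 63 71 71 70 71 73 64 45 35
255 70 70 70 70 70 70 70 70 70 70 70 70 70 70 70 70 70 70 71 71 66 64 61 53 44 49 64 71 71 70 70 70 68 63 49 37
256 70 70 70 70 70 70 70 70 70 70 70 70 70 70 70 70 70 71 71 68 64 61 52 44 51 65 71 71
[... 1228 characters left out ...]
0 70 70 70 70 70 70 70 70 57
268 70 66 59 44 28 26 27 27 35 47 48 38 40 64 72 71 70 70 70 70 70 70 70 70 70 70 70 70 70 70 70 69 69 70 70 63
269 66 61 60 55 40 27 25 25 26 28 33 40 44 51 65 71 71 70 70 70 69 70 69 70 70 70 70 70 70 69 70 70 69 70 71 70
270 61 59 60 59 53 37 24 22 22 22 23 26 29 29 46 65 70 70 70 70 70 70 70 70 69 70 70 69 69 70 70 70 70 70 70 70
271 58 59 59 58 57 50 38 25 20 19 19 18 18 19 41 64 70 70 70 70 70 70 69 70 69 69 69 70 70 70 70 70 70 70 69 70
272 59 59 58 56 55 54 50 38 23 18 16 15 13 19 50 67 70 70 70 69 70 69 69 69 69 69 69 70 70 69 70 69 69 70 69 70
273 59 58 56 55 53 51 49 44 38 28 19 17 21 40 62 70 70 70 69 69 69 69 69 69 69 69 69 69 69 69 70 70 69 70 69 70
```

Call:
carry_out(steps=[[[-0.1, -0.2, -0.9], 0, 1], [[0, -0.2, -0.9], 0, 1], [[0, -0.1, -0.9], 0, 1], [[0, -0.1, -0.9], 0, 1], [[0, 0, -0.7], 0, 1]])

```text
time: 27.85
position: [0.4601, 0.0686, 0.0654]
tool_rot: [0.996, 0.039, 0.05, 0.067]
ft_force: [1.0, -0.2, -1.1]
grip_width: 0.016
```

```bash
python3 - <<'E'
from h import *
rod(); s=snap("scene")
g=s["pixels"].astype(int).mean(-1)[248:274,260:296]/2.6
print("\n".join("%d "%(248+i)+" ".join("%2d"%v for v in r) for i,r in enumerate(g)))
E
```

```text
t 27.85 pos [0.4601 0.0686 0.0654] yaw 4.9 z [ 0.104 -0.129 -0.986] F [ 1.  -0.2 -1.1] M [ 0.15 -0.17 -0.14] w 0.016
248 69 69 69 69 69 69 69 69 69 69 69 70 69 70 69 69 69 69 70 69 69 69 69 69 69 69 68 68 68 68 67 65 62 68 60 44
249 69 69 69 69 69 69 69 69 69 69 69 69 69 69 69 70 69 69 69 69 70 70 70 70 69 69 69 69 69 69 68 68 66 68 60 58
250 69 69 69 69 69 69 69 69 69 69 69 69 70 69 69 69 69 69 69 69 69 69 69 69 69 69 69 69 69 69 69 69 67 66 64 62
251 69 69 69 69 69 68 69 69 69 69 69 69 69 69 69 69 69 69 69 69 69 69 69 69 69 69 69 69 69 69 69 67 66 65 60 52
252 69 69 69 69 69 69 69 69 69 69 69 69 69 69 69 69 69 69 69 70 69 69 69 69 69 69 69 69 69 69 68 65 62 56 47 39
253 69 69 69 69 69 69 68 69 69 69 69 69 69 69 69 69 69 69 69 69 69 69 69 69 69 69 69 69 69 68 65 60 52 42 35 33
254 69 69 69 69 69 69 69 69 69 69 69 69 69 69 69 69 69 69 69 69 69 69 69 69 69 69 69 66 65 62 56 47 40 39 36 34
255 69 69 69 69 69 69 69 69 69 69 69 69 69 69 69 69 69 69 69 69 69 69 69 70 69 69 68 65 60 52 43 49 58 60 48 37
256 69 68 69 69 69 69 69 69 69 69 68 69 69 69 69 69 68 69 69 69 69 69 69 69 65 65 64 57
[... 1228 characters left out ...]
8 68 68 68 68 68 68 69 68 56
268 69 65 58 43 27 25 26 27 31 47 55 48 35 44 63 70 70 69 69 69 68 68 68 68 68 69 68 68 68 68 69 68 68 68 69 62
269 65 60 59 54 38 26 24 24 25 29 37 44 38 42 63 70 69 69 68 68 68 69 68 68 69 69 68 68 68 68 68 68 68 68 69 68
270 59 58 59 58 52 36 23 22 22 21 23 26 27 26 46 64 69 68 68 68 68 68 68 69 69 68 68 68 68 68 68 68 68 68 68 69
271 57 58 57 57 55 49 37 24 19 19 18 17 18 19 40 63 69 68 68 68 68 68 68 68 68 68 68 68 68 68 68 68 68 68 68 68
272 58 58 57 55 54 52 49 36 23 18 16 14 13 20 48 65 69 68 68 68 68 68 68 68 68 68 68 68 68 68 68 68 68 68 68 68
273 58 57 55 53 52 50 47 43 36 27 18 16 20 40 62 69 69 68 68 68 68 68 68 68 68 68 68 68 68 68 68 68 68 68 68 68
```

Call:
carry_out(steps=[[[0, -0.5, 0], 0, 1], [[0, -0.8, 0], 0, 1], [[0, -1, 0], 0, 1], [[0, -1, 0.1], 0, 1], [[0, -1, 1], 0, 1], [[0, -1.5, 3], 0, 1], [[0, -2, 4], 0, 1], [[0, -3, 4], 0, 1], [[0, -2, 2], 0, 1], [[0, 0, 0], 0, 1]], squeeze=25)

```text
time: 28.9
position: [0.4521, -0.0693, 0.2095]
tool_rot: [0.996, 0.041, 0.043, 0.067]
ft_force: [1.9, 0.2, -1.9]
grip_width: 0.0156
```

```bash
python3 - <<'E'
from h import *
o,R=rod(); t,s=snap("top"),snap("scene"); pickle.dump([t,s],open("fin.pkl","wb"))
q=o["position"]+[-.010,.149,.0196]; print("pred tip",q.round(3),proj(t,q),proj(s,q))
for c,n in((t,"top"),(s,"scene")):
    u,v=map(int,proj(c,q)); b=pickle.load(open(n+"0.pkl","rb"))["pixels"].astype(int)
    g=np.abs(c["pixels"].astype(int)-b).max(-1)[v-14:v+15,u-15:u+45]; print(n,u-15,v-14); print("\n".join("".join("#" if x>40 else "+" if x>18 else "." for x in r) for r in g))
# bowl ellipse from first pictures
for n,box in(("top",(250,210,310,270)),("scene",(285,225,345,285))):
    c=pickle.load(open(n+"0.pkl","rb")); x0,y0,x1,y1=box; g=cv2.cvtColor(c["pixels"],cv2.COLOR_RGB2GRAY)[y0:y1,x0:x1]
    cn,_=cv2.findContours(cv2.dilate(cv2.Canny(g,40,110),np.ones((2,2))),cv2.RETR_EXTERNAL,cv2.CHAIN_APPROX_NONE); k=max(cn,key=lambda a:cv2.boundingRect(a)[2]*cv2.boundingRect(a)[3])
    (cx,cy),ax,an=cv2.fitEllipse(k); print(n,cx+x0,cy+y0,ax,an,onz(c,cx+x0,cy+y0,.066),onz(c,cx+x0,cy+y0,.05))
E
```

```text
t 28.9 pos [ 0.4521 -0.0693  0.2095] yaw 5.1 z [ 0.09  -0.131 -0.987] F [ 1.9  0.2 -1.9] M [ 0.11 -0.01  0.01] w 0.0156
pred tip [0.442 0.08  0.229] (np.float64(270.98671374475884), np.float64(234.50478348297435)) (np.float64(309.0624661269777), np.float64(210.50866537922803))
top 255 220
...........................#################################
...........................+################################
...........................++++#############################
..........................+++++++###########################
..........................+++++++++#########################
.........................+#####++++#########################
.........................########++#########################
.........................###################################
........................+###################################
........................##############++####################
........................##############++####################
.......................+###############++###################
.......................#################+###################
.................
[... 2378 characters left out ...]
...................................#######################
.....................................#######################
.....................................#######################
.....................................#######################
.....................................#######################
......................................######################
top 278.8308448791504 240.2571029663086 (40.60386276245117, 41.412784576416016) 96.68498229980469 [0.43412741 0.07500123 0.066     ] [0.43469737 0.07633937 0.05      ]
scene 314.1885013580322 257.0052795410156 (44.09280776977539, 45.46940612792969) 6.966715335845947 [0.41745157 0.08612791 0.066     ] [0.42590446 0.08023286 0.05      ]
```

```bash
cat > fin.py <<'E'
from h import *
def fin(tp=None,sp=None):
    o,R=rod(); t,s=snap("top"),snap("scene"); f=R[:,1]*np.sign(R[1,1]); 
    D=tipext(s,"scene")*0+ (np.abs(s["pixels"].astype(int)-pickle.load(open("scene0.pkl","rb"))["pixels"]).max(-1)>30)
    if tp: T,e=two(t,tp,s,sp)
    print("tip",T.round(4),"gap",round(e,4),"tool-y heading",np.degrees(np.arctan2(f[1],f[0])).round(1))
    # rod centreline in the scene: rows tip..tip-9
    P=[]
    for v in range(int(sp[1])-8,int(sp[1])+1):
        c=np.where(D[v,int(sp[0])-3:int(sp[0])+16])[0]
        if len(c): 
            r=np.split(c,np.where(np.diff(c)>1)[0]+1)[0]
            if len(r)<6: P.append((int(sp[0])-3+r.mean(),v))
    P=np.array(P); k=np.polyfit(P[:,1],P[:,0],1); print(P.round(1).tolist())
    a=np.array([np.polyval(k,sp[1]),sp[1]]); b=np.array([np.polyval(k,sp[1]-9),sp[1]-9])
    for hd in(93,95,97):
        h=np.radians(hd); n=np.array([-np.sin(h),np.cos(h),0]); n=np.array([np.sin(h),-np.cos(h),0])
        X=[]
        for q in(a,b):
            e0,d=ray(s,*q); X.append(e0+d*(np.dot(T-e0,n)/np.dot(d,n)))
        v=X[0]-X[1]; print(hd,"len",np.linalg.norm(v).round(3),"pitch down deg",np.degrees(np.arcsin(-v[2]/np.linalg.norm(v))).round(1))
    return T
E
python3 -c "
from fin import *
fin((272.5,236),(312.5,211.7))"
```

```text
t 29.0 pos [ 0.4499 -0.0667  0.2067] yaw 5.1 z [ 0.084 -0.127 -0.988] F [-0.   0.5 -0.9] M [ 0.1  -0.03  0.04] w 0.0156
tip [0.4376 0.0752 0.2262] gap 0.0034 tool-y heading 94.5
[[327.0, 203.0], [325.5, 204.0], [325.0, 205.0], [323.5, 206.0], [322.0, 207.0], [320.5, 208.0], [318.0, 209.0], [317.5, 210.0], [316.0, 211.0]]
93 len 0.04 pitch down deg 4.0
95 len 0.041 pitch down deg 0.8
97 len 0.043 pitch down deg -2.5
```

Call:
carry_out(steps=[[[0, 0, 0], 0, 1], [[0, 0, 0], 0, 1]])

```text
time: 29.3
position: [0.4468, -0.0632, 0.2024]
tool_rot: [0.996, 0.044, 0.035, 0.063]
ft_force: [-1.0, 0.1, -0.8]
grip_width: 0.0163
```

```bash
python3 - <<'E'
from fin import *
o,R=rod()
for n,box in(("scene",(295,195,330,225)),("top",(262,228,276,244))):
    c=snap(n); b=pickle.load(open(n+"0.pkl","rb"))["pixels"].astype(int); x0,y0,x1,y1=box
    D=np.abs(c["pixels"].astype(int)-b).max(-1)[y0:y1,x0:x1]; print(n,x0,y0); print("\n".join("".join("#" if x>40 else "+" if x>18 else "." for x in r) for r in D))
E
```

```text
t 29.3 pos [ 0.4468 -0.0632  0.2024] yaw 5.3 z [ 0.075 -0.123 -0.99 ] F [-1.   0.1 -0.8] M [ 0.14 -0.07  0.04] w 0.0163
scene 295 195
.+...............................##
.+...............................##
.................................##
.................................##
.................................##
.................................+#
.................................+#
.................................##
.................................##
................................+##
.............................+++###
.............................######
............................+###..#
..........................+####...#
.........................+###.....#
.....................+.++##+......+
.....................+####........+
....................+####.........+
...................+###...........+
.................+####............+
................####...............
.................##................
...................................
...................................
...................................
...................................
...................................
...................................
...................................
...................................
top 262 228
..............
..............
..............
..............
..............
..............
.............+
.............#
............##
........++++##
........+++###
........+#####
..........+###
..........+###
..........####
..........####
```

```bash
python3 - <<'E'
from fin import *
for i in range(3): rod(); snap("top")
fin((270.5,238),(311.8,215.3))
E
```

```text
t 29.4 pos [ 0.447  -0.0633  0.2026] yaw 5.3 z [ 0.075 -0.123 -0.989] F [-0.2  0.6 -0.7] M [ 0.04  0.03 -0.05] w 0.016
t 29.45 pos [ 0.4474 -0.0635  0.2029] yaw 5.3 z [ 0.076 -0.124 -0.989] F [-0.5  0.  -1. ] M [ 0.1  -0.04  0.01] w 0.0157
t 29.5 pos [ 0.4477 -0.0637  0.2032] yaw 5.3 z [ 0.077 -0.124 -0.989] F [-0.7  0.2 -1.4] M [ 0.13  0.01 -0.02] w 0.0157
t 29.55 pos [ 0.4478 -0.0639  0.2034] yaw 5.3 z [ 0.077 -0.124 -0.989] F [-0.3 -0.6 -1.4] M [ 0.07 -0.02  0.  ] w 0.0157
tip [0.4332 0.0805 0.221 ] gap 0.0033 tool-y heading 94.8
[[323.5, 207.0], [322.0, 208.0], [320.5, 209.0], [317.5, 211.0], [316.5, 212.0], [314.5, 213.0], [313.0, 214.0], [312.5, 215.0]]
93 len 0.04 pitch down deg 3.6
95 len 0.041 pitch down deg 0.3
97 len 0.042 pitch down deg -3.0
```

Call:
carry_out(steps=[[[0, -0.4, 0], 0, 1], [[0, 0, 0], 0, 1]])

```text
time: 29.85
position: [0.4481, -0.0684, 0.2038]
tool_rot: [0.996, 0.044, 0.036, 0.064]
ft_force: [0.2, 0.3, -1.6]
grip_width: 0.0161
```

```bash
python3 - <<'E'
from fin import *
for i in range(5): s=snap("scene"); t=snap("top")
o,R=rod(); print(np.abs(o["joint_velocities"]).max())
for n,c,box in(("scene",s,(300,200,328,225)),("top",t,(262,230,282,246))):
    b=pickle.load(open(n+"0.pkl","rb"))["pixels"].astype(int); x0,y0,x1,y1=box
    D=np.abs(c["pixels"].astype(int)-b).max(-1)[y0:y1,x0:x1]; print(n,x0,y0); print("\n".join("".join("#" if x>40 else "+" if x>18 else "." for x in r) for r in D))
b0=pickle.load(open("scene0.pkl","rb"))["pixels"].astype(int); b1=pickle.load(open("top0.pkl","rb"))["pixels"].astype(int)
Ds=np.abs(s["pixels"].astype(int)-b0).max(-1); Dt=np.abs(t["pixels"].astype(int)-b1).max(-1)
for nm,D,(x0,y0,x1,y1) in(("bowl scene",Ds,(292,240,330,278)),("bowl top left",Dt,(257,215,270,262)),("lemon top",Dt,(255,148,280,175)),("shaker top",Dt,(292,158,312,178)),("shaker scene",Ds,(283,186,300,205)),("jar scene",Ds,(318,146,342,178)),("jar top",Dt,(352,148,378,165))): 
    print(nm,(D[y0:y1,x0:x1]>40).sum(),"of",(x1-x0)*(y1-y0))
h=cv2.cvtColor(t["pixels"],cv2.COLOR_RGB2HSV)[215:255,150:225]; P=np.argwhere((h[...,2]<140)&(h[...,1]>110)&((h[...,0]<20)|(h[...,0]>170))); print("knob px",P.mean(0)[::-1]+[150,215],len(P))
E
```

```text
t 30.35 pos [ 0.4479 -0.0679  0.2037] yaw 5.3 z [ 0.078 -0.124 -0.989] F [ 0.9 -0.3 -1.4] M [ 0.04 -0.08  0.05] w 0.0158
0.0016251635496755666
scene 300 200
............................
............................
............................
............................
........................+###
........................+###
.......................+###+
......................+###..
....................+###+...
.................+++###.....
.................+####......
................+###........
...............+###.........
.............+###...........
............+###............
............................
............................
............................
............................
............................
............................
............................
............................
............................
............................
top 262 230
.................+##
.................###
.................###
................+###
................####
...............+####
.............++#####
..........+++++#####
..........++########
...........++#######
.............+######
.............#######
............+#######
............+#######
............########
...........+########
bowl scene 0 of 1444
bowl top left 10 of 611
lemon top 0 of 675
shaker top 0 of 400
shaker scene 0 of 323
jar scene 570 of 768
jar top 0 of 442
knob px [167.90322581 239.22580645] 62
```

```bash
python3 - <<'E'
from h import *
print(two(snap("top"),(272.2,237.7),snap("scene"),(313,214)))
print(robot.hand_in())
E
```

```text
(array([0.43382886, 0.07644019, 0.22216701]), np.float64(0.0031134645000912655))
the job is handed in; nothing more can be done
None
```

I did all the steps in the order asked and handed the job in at about 30 s, under the 72 s limit; no verdict was reported. I shut the cover, pushed the gauge down the tube to a firm stop and drew it out. It is now held level over the bowl.

**Last checks**
- **Cover:** the knob moved 110.5 mm by camera to a firm stop with 21 N on the tool. Its pixel position was unchanged at the end.
- **Gauge in the tube:** it stopped firmly along the tube, with 25–35 N on the tool. The camera showed no worktop between collar and flange. By the arm's reported pose and the camera estimate it came out 3–5 mm short of a perfect seat. I took that as calibration error, but it is the least certain point.
- **Final hold:** the tip is at (0.434, 0.076, 0.222), about 15.6 cm above the bowl's rim. It is within about 2 mm of the bowl's middle, measured at (0.434, 0.075) from the top view. The gauge is about 0.5° off level, give or take 2°, and the arm was still.
- **Things to leave alone:** the bowl, lemon, salt shaker and honey jar show no change in the pictures, apart from a few pixels by the bowl. The arm hides the jar in the scene view, so only the top view vouches for it.

**What went wrong or disagreed**
- **Fingertip height:** touching the knob and the cover showed the fingertips about 31 mm higher than the reported pose and `tip_extent` imply. Because of this, my first push on the cover and my first try at gripping the knob both missed. I corrected for the offset after that.
- **Gauge tilt:** moves can only turn about the vertical, so I pivoted the gauge in the grip against the tube's mouth, and levelled it there again the same way.
- **Gripper lean:** the gripper ended about 8° off vertical, because small errors added up over the moves.

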